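# Clear and tip up a gear-case cover for inspection

## Task

Get the red gear-case cover ready for inspection. First take the spanner that lies on it and hang it by its ring on the free orange peg of the tool rack; then slide the cover against the backrest of its stand and tip it up so that it stands on its long edge on the deck, leaning back against the backrest near its middle. Do not let the cover fall or slam, and leave all the other loose things where they are.

Things in the scene. Friction and masses are not known exactly. Their poses are not given: they have to be found in the camera images.
- stand: fixed stand: dark wooden deck, top 60 mm high, 220 mm wide (y), from x = -55 mm (its open edge) to +115 mm, on blue runners. A blue backrest plate 200 mm wide, 62 mm high, rises from the deck along x = +75 mm and leans back 10 degrees towards +x. Origin on the table; x points from the open edge to the backrest (about to the robot's left), z up
- stop_line (a point): middle of the line where the backrest's front face meets the deck top (stand frame x = 75, y = 0, z = 60 mm)
- cover: loose red plate 160 (x) by 180 (y) by 12 mm thick (z), about 0.75 kg. Starts flat on the deck, its +x edge 3 to 40 mm short of the backrest, its -x edge overhanging the deck's open edge by 35 to 65 mm; tipped up about its +x edge, its upper face ends against the backrest. Origin: centre of its underside
- spanner: loose steel ring spanner 170 mm long lying on the cover, 0.22 kg: at +x a ring (46 mm outside, 30 mm hole, 12 mm thick), at -x an open jaw 34 mm wide, 16 mm high; between x = -55 and +42 mm a straight shank 16 mm wide, 8 to 16 mm above the spanner's underside. Origin: on the underside plane near mid length
- spanner_ring (a point): centre of the spanner's ring hole (spanner frame x = 65, y = 0, z = 6 mm); the hole's axis is the spanner's z
- rack: fixed grey tool rack: foot 150 x 180 x 12 mm, two posts carrying a cross bar 180 mm wide from 210 to 260 mm high, front face at x = +52 mm. Three pegs 235 mm up: the middle one orange and free, the short ones at y = -62 and +62 mm carry tools that belong there. Origin: centre of the foot on the table; x points from the pegs to the bar, z up
- peg_root (a point): where the axis of the free orange peg leaves the bar; the peg is a 10 mm round bar, 60 mm long, sloping up 50 degrees above level, away from the bar
- peg_tip (a point): the free upper end of the orange peg (on its axis)
- bearing: loose bearing ring, steel, 80 mm diameter, 22 mm high, hole 40 mm; bystander, to be left alone; origin: centre of its underside
- cleaner: loose white bottle with red cap, 64 mm diameter, 170 mm high; bystander; origin: centre of its underside
- grease_can: loose steel can with yellow label, 72 mm diameter, 100 mm high; bystander; origin: centre of its underside
- carton: loose cardboard box 85 x 110 x 45 mm; bystander; origin: centre of its underside
- mug: loose blue ceramic cup, 76 mm diameter, 90 mm high; bystander; origin: centre of its underside
- flange: loose steel flange, 84 mm diameter disc with a hub, 44 mm high; bystander; origin: centre of its underside
- brush: loose cleaning brush with orange handle, 160 mm long, lying on the table; bystander; origin: middle of its underside
Mind the look-alikes: they are no part of the job. There is more than one size of the cover; the one meant has the size given above.

How it is judged:
By the outcome, as a careful person would: the job done as asked, in the order asked, and still so for the second after the job is handed in, with the robot touching nothing.
It also fails if it takes over 72 s, if anything falls off the work surface, if the arm or the gripper's body presses on something with over 40 N, if the wrist force passes 120 N, or if a joint passes its speed limit or range.

## Robot

A 6-joint arm with a two-finger parallel gripper is mounted at the origin on the work surface. World frame = base frame: x ahead of the robot, y to its left, z up, the work surface at z = 0. Lengths are in m, angles in degrees, forces in N, time in s.
With the tool pointing down it reaches from about 0.4 to 0.825 m from the base axis. Payload 7 kg.
Tool frame: the origin (TCP) lies at the very end of the fingers, on their centre line; the grasp point (between the pads) lies behind it (r.grasp_offset is the z of the grasp point in the tool frame, in m); z points along the fingers, y is the direction in which the jaws open and shut (so a half turn about z gives the same grasp; the last joint's range is limited). The gripper opens to 88 mm and grips with 3 to 60 N. Pads are 19 mm wide; open, the fingers measure 130 mm over their backs; the gripper's body (78 mm by 193 mm) begins 47 mm behind the grasp point.
Start: joints at [81.538, 20.546, 0.682, 0, -70.136, -16.507], TCP at [0.285, 0.612, 0.227] pointing down, gripper open.
Joint ranges: [-176.03, 176.03], [-82.01, 121.73], [-58.28, 71.71], [-173.87, 95.51], [-174.79, -0.11], [-173.66, 173.66]. Speed limits (degrees/s): [136.94, 136.94, 172.46, 180, 180, 180].

## Interface

Orientations are given as [roll, pitch, yaw] about the fixed x, y, z axes, in that order (R = Rz(yaw) Ry(pitch) Rx(roll)).
In Python, from plant import r gives the robot as it stands. The module is installed in compiled form; this text tells all that it offers.
- The arm moves only by the tool servo_tool, never from a script. Its argument "targets" is a list of rows, each an object of numbers: "dx", "dy", "dz": the shift along the world's x, y, z in cm; "spin": the turn about the world's z in rad; "grip": the opening in per cent of the stroke, from 0 (shut) to 100 (fully open). A call has exactly 10 rows; each row is the pose to reach, as a shift and turn from the pose commanded when the call began; what a row does not reach only later rows make up. A row lasts 1/12 s, in which the tool goes at most 41.7 mm and 7.16 degrees, less where a joint would pass 70% of its speed; a pose out of reach is approached as far as the arm can. A call with a gripper value outside its range is refused whole. The fingers move at their own pace and stop on an object; "squeeze" is the grip in N (left out, the last holds). Time passes only in rows, so rows that repeat a pose let the fingers close, or fill a call up. It gives the time, the measured TCP pose, the force and the opening at its end, in the units of the state.
- r.get_state(): the state, without advancing time (a new reading comes with each control period).
- r.capture(name): name is "side" or "top"; returns the picture (400x640x3 uint8, blue, green, red); there is no depth.
- r.get_calibration(name): a dict with "K" (3x3 intrinsics, pixels), "extrinsics" (4x4, takes a point from camera to world coordinates). Camera axes: x right, y down, z forward; pixel columns grow to the right and rows downward; lengths in m; the calibration is good to about 2 mm. A picture is of the moment at which its call begins. get_calibration takes no time and is no camera call.
- r.close_job(): hands the job in, once; it reports no verdict.
Trained networks look in the newest picture that a camera, given by its name, has taken for a name from the list of things; names that differ only in an ending like _2 or _b are one class to them, and where a whole thing is asked for, a point or a joint stands for the part that bears it (a point fixed in the world has none). Each returns a list of dicts, best first, with "p" (0 to 1); they miss things now and then, are a little off and sometimes report something else, mostly with a low value. They report only what shows in the picture. A call takes as long as a camera call. They do not tell look-alikes from the thing itself.
- r.cut_out(name, camera): "mask" (400x640 bool, what is visible of it) and "extent" ([left, top, right, bottom] in pixels, round what is visible of it).
The state is a dict: "time_s": time; "joints": joint angles; "qd": joint speeds; "joint_torque": joint torques, N m; "tcp_pos": TCP position; "eef_rot": TCP orientation; "contact_force": force on the tool from outside, world axes, zero at the start; "moment": the same for the moment, N m; "gripper_width": finger opening in m.
Only numpy, scipy, OpenCV 4.12 (cv2) and the standard library are available. Lean on these libraries where they do the work, as an engineer would, in place of code of your own. Each camera call takes 0.05 s, during which the arm holds its last target. There are 200 camera calls.

## Working session

There is one attempt and no reset: what is moved stays moved. The work goes in short steps, Python scripts to look and compute and a tool call to move; the robot and the scene stay as the last step left them, time stands still between calls to the robot, and variables do not carry over. Pictures are saved under pics/ and viewed, about 8 in all and at most 12, crops included, and the job is handed in when it is done.

Besides the shell and the picture viewer there is one more tool, called after "Emit:" by a JSON object that holds its "api" and its "payload". servo_tool: Moves the arm, as the interface text tells. Its arguments: {"type":"object","properties":{"targets":{"type":"array"},"squeeze":{"type":"number"}},"required":["targets"]}

```bash
mkdir -p pics
cat > h.py <<'E'
from plant import r
import numpy as np, cv2
def cal(n):
    c=r.get_calibration(n); return np.array(c["K"]),np.array(c["extrinsics"])
def px2w(n,uv,z):
    K,T=cal(n); d=T[:3,:3]@np.linalg.solve(K,[uv[0],uv[1],1]); o=T[:3,3]; return o+d*(z-o[2])/d[2]
def w2px(n,p):
    K,T=cal(n); q=K@(T[:3,:3].T@(np.array(p)-T[:3,3])); return q[:2]/q[2]
def tri(uvs):
    A=[];b=[]
    for n,uv in uvs:
        K,T=cal(n); d=T[:3,:3]@np.linalg.solve(K,[uv[0],uv[1],1]); d/=np.linalg.norm(d); P=np.eye(3)-np.outer(d,d); A.append(P); b.append(P@T[:3,3])
    return np.linalg.lstsq(np.vstack(A),np.hstack(b),rcond=None)[0]
E
python3 - <<'E'
from h import *
np.set_printoptions(precision=3,suppress=True)
for n in("side","top"):
    cv2.imwrite(f"pics/{n}0.png",r.capture(n)); K,T=cal(n); print(n,K[0,0],T)
    for o in("stand","cover","spanner","rack","spanner_ring","peg_tip","peg_root"):
        print(o,[(round(d["p"],2),d["extent"]) for d in r.cut_out(o,n)][:3])
print(r.get_state())
E
```

```text
side 385.48839549893034 [[ 0.666 -0.42   0.616 -0.156]
 [-0.745 -0.348  0.568 -0.599]
 [-0.024 -0.838 -0.545  0.744]
 [ 0.     0.     0.     1.   ]]
stand [(0.61, [342.3, 209.9, 421.6, 301.2])]
cover [(0.58, [284.9, 305.5, 421.5, 399.5]), (0.55, [363.8, 231.3, 448.6, 294.0])]
spanner [(0.59, [389.2, 234.7, 447.0, 271.3])]
rack [(0.69, [249.0, 132.5, 317.1, 239.1])]
spanner_ring [(0.72, [387.3, 233.2, 445.9, 277.8])]
peg_tip [(0.84, [246.9, 133.5, 318.2, 237.7])]
peg_root [(0.82, [247.1, 131.4, 319.0, 236.3]), (0.32, [387.4, 234.0, 444.6, 271.0])]
top 379.6419262342649 [[ 0.007 -0.994  0.107  0.372]
 [-1.    -0.009 -0.015 -0.   ]
 [ 0.016 -0.107 -0.994  1.185]
 [ 0.     0.     0.     1.   ]]
stand [(0.88, [351.3, 137.8, 406.1, 212.7])]
cover [(0.88, [440.7, 166.0, 485.6, 202.9]), (0.83, [370.1, 144.4, 425.6, 206.3]), (0.79, [375.1, 232.6, 450.5, 315.6])]
spanner [(0.62, [372.6, 153.4, 431.1, 176.9])]
rack [(0.79, [191.3, 135.1, 274.7, 204.0])]
spanner_ring [(0.81, [374.0, 154.8, 429.4, 177.5]), (0.67, [289.6, 112.8, 331.9, 150.5]), (0.53, [304.9, 180.4, 331.9, 205.7])]
peg_tip []
peg_root [(0.84, [191.2, 131.4, 275.5, 206.2])]
{'time_s': 0.8, 'joints': array([ 81.538,  20.543,   0.683,  -0.003, -70.135, -16.506]), 'qd': array([ 0.03 ,  0.044, -0.025,  0.011, -0.072,  0.002]), 'joint_torque': array([  0.   , -58.228,  29.33 ,   7.002,   0.013,  -0.   ]), 'tcp_pos': array([0.285, 0.612, 0.227]), 'eef_rot': array([-179.997,    0.003,  -24.969]), 'contact_force': array([0.304, 0.637, 0.15 ]), 'moment': array([-0.   , -0.01 ,  0.019]), 'gripper_width': 0.0877351363412106}
```

Run:
```python
import cv2
a=cv2.imread("pics/top0.png")[95:325,180:500]; cv2.imwrite("pics/t1.png",cv2.resize(a,None,fx=2.5,fy=2.5,interpolation=cv2.INTER_CUBIC))
a=cv2.imread("pics/side0.png")[100:400,210:530]; cv2.imwrite("pics/s1.png",cv2.resize(a,None,fx=2,fy=2,interpolation=cv2.INTER_CUBIC))
```

```text
(no output)
```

View pics/t1.png

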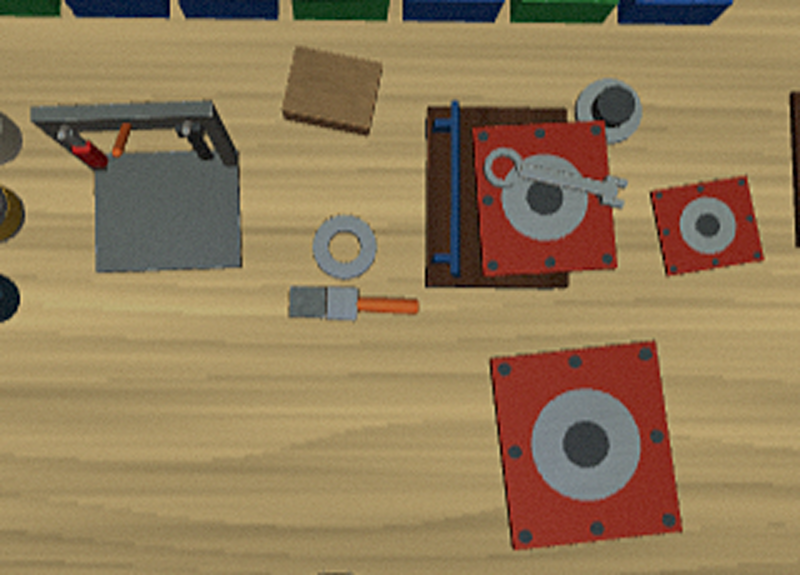

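View pics/s1.png

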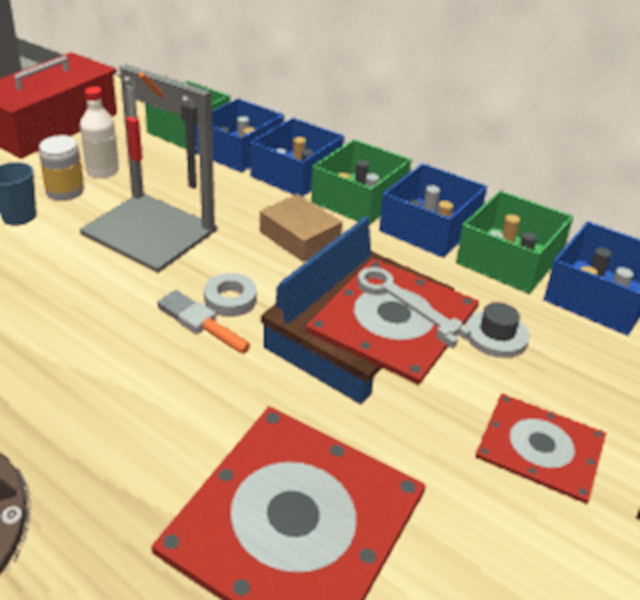

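The top view shows the cover that is meant on the stand (t1 about 475–618, 122–275). The spanner's ring is at (503,169) and the orange peg at about (120,140), sloping towards the robot. The smaller and larger red plates are look-alikes. I'll zoom in on the key details and measure them.

Run:
```python
from h import *
np.set_printoptions(precision=4,suppress=True)
T=cv2.imread("pics/top0.png");S=cv2.imread("pics/side0.png")
def crop(a,u,v,w,h,f):return cv2.resize(a[v:v+h,u:u+w],None,fx=f,fy=f,interpolation=cv2.INTER_CUBIC)
im=np.vstack([np.hstack([crop(T,205,130,50,37,8),crop(S,262,126,50,37,8)]),np.hstack([crop(T,348,132,100,74,4),crop(S,345,205,100,74,4)])])
cv2.imwrite("pics/z1.png",im)
print("goff",r.grasp_offset)
def red(a):
    h=cv2.cvtColor(a,cv2.COLOR_BGR2HSV); return (((h[...,0]<8)|(h[...,0]>172))&(h[...,1]>130)&(h[...,2]>60)).astype(np.uint8)
for n,a,(u,v) in(("top",T,(400,200)),("side",S,(405,285))):
    m=red(a); k,l=cv2.connectedComponents(m); best=None
    d=[(np.hypot(*(np.argwhere(l==i).mean(0)-[v-25 if n=="top" else v-20,u])),i) for i in range(1,k) if (l==i).sum()>300]
    i=min(d)[1]; c=cv2.findContours((l==i).astype(np.uint8),cv2.RETR_EXTERNAL,cv2.CHAIN_APPROX_NONE)[0][0][:,0]
    hull=cv2.convexHull(c)[:,0]
    w=np.array([px2w(n,p,.072)[:2] for p in hull])*1000
    print(n,cv2.minAreaRect(w.astype(np.float32)), cv2.approxPolyDP(hull,4,True)[:,0].tolist())
    for p in cv2.approxPolyDP(hull,4,True)[:,0]: print(px2w(n,p,.072))
# ring/jaw and peg by hand
print("ring",tri([("top",(381.2,162.6)),("side",(397.5,239.5))]),px2w("top",(381.2,162.6),.083),px2w("side",(397.5,239.5),.083))
print("jaw",px2w("top",(426.4,171),.083),px2w("side",(437.5,266),.083))
print("tip",tri([("top",(226.8,155.8)),("side",(281.5,137.5))]),"root",tri([("top",(229.6,146.2)),("side",(290,146.5))]))
```

```text
goff -0.0188
top ((567.0411376953125, -245.26222229003906), (182.332763671875, 158.90322875976562), 3.781764268875122) [[421, 143], [426, 201], [373, 205], [369, 146]]
[ 0.661  -0.3183  0.072 ]
[ 0.4857 -0.3295  0.072 ]
[ 0.4725 -0.1721  0.072 ]
[ 0.65   -0.1615  0.072 ]
side ((536.581787109375, -249.6375732421875), (145.4376220703125, 161.94749450683594), 3.2787859439849854) [[432, 273], [418, 291], [363, 261], [388, 236], [428, 263]]
[ 0.5488 -0.329   0.072 ]
[ 0.4728 -0.3331  0.072 ]
[ 0.4748 -0.173   0.072 ]
[ 0.6046 -0.1646  0.072 ]
[ 0.5754 -0.3038  0.072 ]
ring [ 0.599  -0.1971  0.0792] [ 0.5976 -0.1957  0.083 ] [ 0.5956 -0.1999  0.083 ]
jaw [ 0.5737 -0.3294  0.083 ] [ 0.5686 -0.3318  0.083 ]
tip [0.5718 0.2127 0.278 ] root [0.6067 0.2162 0.2348]
```

View pics/z1.png

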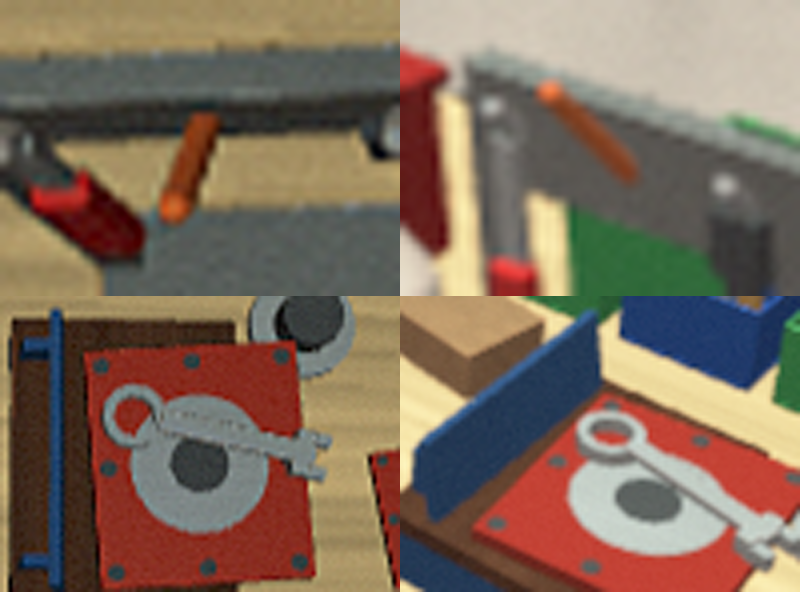

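Run:
```python
from h import *
np.set_printoptions(precision=4,suppress=True)
print("tip",tri([("top",(226.9,155.6)),("side",(280.5,137))]),"root",tri([("top",(230.75,145)),("side",(291,148.2))]))
print("ring",tri([("top",(381.25,162)),("side",(397.75,239.25))]),px2w("top",(381.25,162),.084),px2w("side",(397.75,239.25),.084))
print("jaw",px2w("top",(427.5,172),.084),px2w("side",(439.5,267),.084))
f=lambda u,v:(348+u/4,132+(v-296)/4)
for n,p,z in(("deckTL",(12,320),.06),("deckBL",(12,592),.06),("deckTR",(236,322),.06),("backT_top",(57,309),.122),("backB_top",(60,592),.122)): print(n,px2w("top",f(*p),z))
g=lambda u,v:(345+(u-400)/4,205+(v-296)/4)
for n,p,z in(("backT",(597,315),.122),("backB",(418,432),.122),("backfrontfoot",(433,519),.06)): print(n,px2w("side",g(*p),z))
```

```text
tip [0.5706 0.2131 0.2801] root [0.611  0.2155 0.2276]
ring [ 0.6007 -0.1971  0.0792] [ 0.5992 -0.1957  0.084 ] [ 0.5958 -0.2005  0.084 ]
jaw [ 0.5706 -0.3323  0.084 ] [ 0.5674 -0.3377  0.084 ]
deckTL [ 0.6772 -0.1086  0.06  ]
deckBL [ 0.47   -0.1083  0.06  ]
deckTR [ 0.6776 -0.2793  0.06  ]
backT_top [ 0.6689 -0.135   0.122 ]
backB_top [ 0.4649 -0.1362  0.122 ]
backT [ 0.662  -0.1438  0.122 ]
backB [ 0.4739 -0.1282  0.122 ]
backfrontfoot [ 0.4703 -0.1452  0.06  ]
```

Emit:
{"api": "servo_tool", "payload": {"targets": [{"dx":1.2,"dy":-3.7,"spin":-0.12,"grip":100},{"dx":2.4,"dy":-7.4,"spin":-0.24,"grip":100},{"dx":3.6,"dy":-11.1,"spin":-0.36,"grip":100},{"dx":4.8,"dy":-14.8,"spin":-0.48,"grip":100},{"dx":6,"dy":-18.5,"spin":-0.6,"grip":100},{"dx":7.2,"dy":-22.2,"spin":-0.72,"grip":100},{"dx":8.4,"dy":-25.9,"spin":-0.84,"grip":100},{"dx":9.6,"dy":-29.6,"spin":-0.96,"grip":100},{"dx":10.8,"dy":-33.3,"spin":-1.08,"grip":100},{"dx":12,"dy":-37,"spin":-1.2,"grip":100}]}}

```text
validation failed for argument at $.ta...
```

Emit:
{"api": "servo_tool", "payload": {"targets": [{"dx":1.2,"dy":-3.7,"dz":0,"spin":-0.12,"grip":100},{"dx":2.4,"dy":-7.4,"dz":0,"spin":-0.24,"grip":100},{"dx":3.6,"dy":-11.1,"dz":0,"spin":-0.36,"grip":100},{"dx":4.8,"dy":-14.8,"dz":0,"spin":-0.48,"grip":100},{"dx":6,"dy":-18.5,"dz":0,"spin":-0.6,"grip":100},{"dx":7.2,"dy":-22.2,"dz":0,"spin":-0.72,"grip":100},{"dx":8.4,"dy":-25.9,"dz":0,"spin":-0.84,"grip":100},{"dx":9.6,"dy":-29.6,"dz":0,"spin":-0.96,"grip":100},{"dx":10.8,"dy":-33.3,"dz":0,"spin":-1.08,"grip":100},{"dx":12,"dy":-37,"dz":0,"spin":-1.2,"grip":100}], "squeeze": 40}}

```text
time_s: 1.63
tcp_pos: [0.4051, 0.2401, 0.227]
eef_rot: [-180.0, 0.0, -94.0]
contact_force: [0.3, 0.9, 0.7]
gripper_width: 0.0874
```

Emit:
{"api": "servo_tool", "payload": {"targets": [{"dx":1.3,"dy":-3.7,"dz":0,"spin":-0.014,"grip":100},{"dx":2.6,"dy":-7.4,"dz":0,"spin":-0.028,"grip":100},{"dx":3.9,"dy":-11.1,"dz":0,"spin":-0.042,"grip":100},{"dx":5.2,"dy":-14.8,"dz":0,"spin":-0.056,"grip":100},{"dx":6.5,"dy":-18.5,"dz":0,"spin":-0.07,"grip":100},{"dx":7.8,"dy":-22.2,"dz":0,"spin":-0.084,"grip":100},{"dx":9.1,"dy":-25.9,"dz":0,"spin":-0.098,"grip":100},{"dx":10.4,"dy":-29.6,"dz":0,"spin":-0.112,"grip":100},{"dx":11.7,"dy":-33.3,"dz":0,"spin":-0.126,"grip":100},{"dx":13,"dy":-37,"dz":0,"spin":-0.14,"grip":100}]}}

```text
time_s: 2.47
tcp_pos: [0.5353, -0.1302, 0.2269]
eef_rot: [-180.0, 0.0, -101.8]
contact_force: [1.0, 0.3, 0.5]
gripper_width: 0.0876
```

Emit:
{"api": "servo_tool", "payload": {"targets": [{"dx":0.8,"dy":-2.5,"dz":-0.5,"spin":0,"grip":100},{"dx":1.6,"dy":-5,"dz":-1,"spin":0,"grip":100},{"dx":2.4,"dy":-7.5,"dz":-2,"spin":0,"grip":90},{"dx":3.2,"dy":-10,"dz":-3,"spin":0,"grip":70},{"dx":4,"dy":-12.5,"dz":-4.5,"spin":0,"grip":60},{"dx":4.8,"dy":-13.9,"dz":-6,"spin":0,"grip":60},{"dx":4.8,"dy":-13.9,"dz":-8.5,"spin":0,"grip":60},{"dx":4.8,"dy":-13.9,"dz":-10.5,"spin":0,"grip":60},{"dx":4.8,"dy":-13.9,"dz":-11,"spin":0,"grip":60},{"dx":4.8,"dy":-13.9,"dz":-11,"spin":0,"grip":60}]}}

```text
time_s: 3.3
tcp_pos: [0.5818, -0.267, 0.1149]
eef_rot: [179.8, -0.0, -101.8]
contact_force: [-1.1, -0.3, 0.1]
gripper_width: 0.0526
```

Run:
```python
from h import *
def crop(a,u,v,w,h,f):return cv2.resize(a[v:v+h,u:u+w],None,fx=f,fy=f,interpolation=cv2.INTER_CUBIC)
T=r.capture("top");S=r.capture("side");s=r.get_state();print(s["tcp_pos"],s["eef_rot"],s["time_s"])
cv2.imwrite("pics/a.png",np.hstack([crop(T,345,120,100,110,4),crop(S,345,195,100,110,4)]))
```

```text
[ 0.58360825 -0.26721055  0.11772053] [-1.79935375e+02 -2.65875648e-02 -1.01704249e+02] 3.4
```

View pics/a.png

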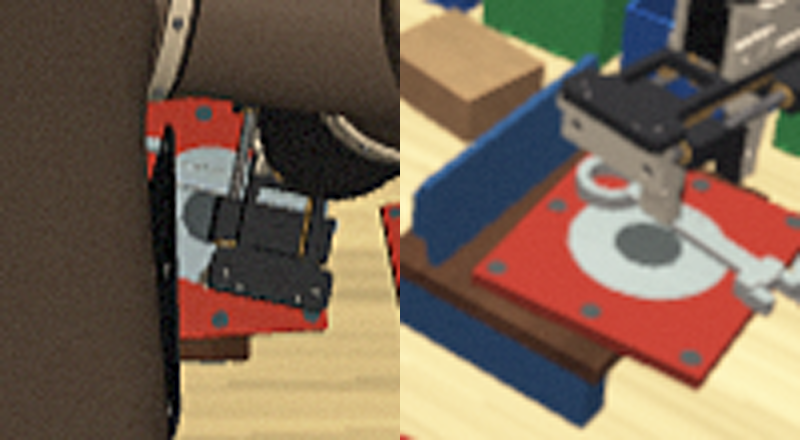

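Side view: the fingers straddle the shank just jaw-ward of the ring, which is at (608,180). I'll descend and grip.

Emit:
{"api": "servo_tool", "payload": {"targets": [{"dx":0,"dy":0,"dz":-1,"spin":0,"grip":60},{"dx":0,"dy":0,"dz":-2,"spin":0,"grip":60},{"dx":0,"dy":0,"dz":-3,"spin":0,"grip":60},{"dx":0,"dy":0,"dz":-3.6,"spin":0,"grip":60},{"dx":0,"dy":0,"dz":-4,"spin":0,"grip":60},{"dx":0,"dy":0,"dz":-4.2,"spin":0,"grip":60},{"dx":0,"dy":0,"dz":-4.2,"spin":0,"grip":40},{"dx":0,"dy":0,"dz":-4.2,"spin":0,"grip":20},{"dx":0,"dy":0,"dz":-4.2,"spin":0,"grip":10},{"dx":0,"dy":0,"dz":-4.2,"spin":0,"grip":5}], "squeeze": 40}}

```text
time_s: 4.23
tcp_pos: [0.5833, -0.2672, 0.075]
eef_rot: [-180.0, -0.0, -101.7]
contact_force: [-0.7, 0.2, 0.1]
gripper_width: 0.0315
```

Emit:
{"api": "servo_tool", "payload": {"targets": [{"dx":0,"dy":0,"dz":0,"spin":0,"grip":5},{"dx":0,"dy":0,"dz":0,"spin":0,"grip":5},{"dx":0,"dy":0,"dz":0,"spin":0,"grip":5},{"dx":0,"dy":0,"dz":0,"spin":0,"grip":5},{"dx":0,"dy":0,"dz":0,"spin":0,"grip":5},{"dx":0,"dy":0,"dz":0.5,"spin":0,"grip":5},{"dx":0,"dy":0,"dz":1,"spin":0,"grip":5},{"dx":0,"dy":0,"dz":2,"spin":0,"grip":5},{"dx":0,"dy":0,"dz":3,"spin":0,"grip":5},{"dx":0,"dy":0,"dz":4,"spin":0,"grip":5}]}}

```text
time_s: 5.07
tcp_pos: [0.583, -0.2671, 0.1158]
eef_rot: [-180.0, -0.0, -101.7]
contact_force: [0.6, 0.3, -1.7]
gripper_width: 0.0156
```

Emit:
{"api": "servo_tool", "payload": {"targets": [{"dx":0,"dy":0,"dz":3,"spin":0,"grip":5},{"dx":0,"dy":0,"dz":7,"spin":-0.05,"grip":5},{"dx":0,"dy":1,"dz":10.8,"spin":-0.15,"grip":5},{"dx":-0.3,"dy":3.5,"dz":13.5,"spin":-0.26,"grip":5},{"dx":-0.9,"dy":7,"dz":15.5,"spin":-0.37,"grip":5},{"dx":-1.5,"dy":10.6,"dz":17,"spin":-0.48,"grip":5},{"dx":-2.1,"dy":14.3,"dz":18.2,"spin":-0.59,"grip":5},{"dx":-2.7,"dy":18,"dz":19.4,"spin":-0.7,"grip":5},{"dx":-3.3,"dy":21.8,"dz":20.5,"spin":-0.81,"grip":5},{"dx":-3.9,"dy":25.6,"dz":21.4,"spin":-0.92,"grip":5}]}}

```text
time_s: 5.9
tcp_pos: [0.5431, -0.0098, 0.3309]
eef_rot: [-180.0, 0.1, -154.7]
contact_force: [0.6, 0.5, -2.6]
gripper_width: 0.0152
```

Emit:
{"api": "servo_tool", "payload": {"targets": [{"dx":-0.7,"dy":3.7,"dz":0,"spin":-0.1,"grip":5},{"dx":-1.4,"dy":7.4,"dz":0,"spin":-0.2,"grip":5},{"dx":-2.1,"dy":11,"dz":0,"spin":-0.29,"grip":5},{"dx":-2.8,"dy":14.5,"dz":0,"spin":-0.37,"grip":5},{"dx":-3.5,"dy":17.5,"dz":0,"spin":-0.37,"grip":5},{"dx":-4,"dy":19.8,"dz":0,"spin":-0.37,"grip":5},{"dx":-4.3,"dy":21.3,"dz":0,"spin":-0.37,"grip":5},{"dx":-4.4,"dy":21.9,"dz":0,"spin":-0.37,"grip":5},{"dx":-4.4,"dy":21.9,"dz":0,"spin":-0.37,"grip":5},{"dx":-4.4,"dy":21.9,"dz":0,"spin":-0.37,"grip":5}]}}

```text
time_s: 6.73
tcp_pos: [0.4998, 0.2074, 0.329]
eef_rot: [180.0, 0.0, -175.6]
contact_force: [0.1, -0.2, -3.0]
gripper_width: 0.0154
```

Run:
```python
from h import *
def crop(a,u,v,w,h,f):return cv2.resize(a[v:v+h,u:u+w],None,fx=f,fy=f,interpolation=cv2.INTER_CUBIC)
T=r.capture("top");S=r.capture("side");s=r.get_state();print(s["tcp_pos"],s["eef_rot"],s["time_s"],s["gripper_width"])
p=[s["tcp_pos"][0]+.071,s["tcp_pos"][1]+.005,s["tcp_pos"][2]+.003]
print([w2px(n,p) for n in("top","side")])
cv2.imwrite("pics/b.png",np.hstack([crop(T,200,125,66,75,6),crop(S,255,95,66,75,6)]))
```

```text
[0.50006299 0.20674733 0.32889649] [ 1.79997077e+02  1.39130614e-02 -1.75668034e+02] 6.8333 0.0155044760472975
[array([222.30284202, 150.47937859]), array([279.59686405, 120.64640353])]
```

View pics/b.png

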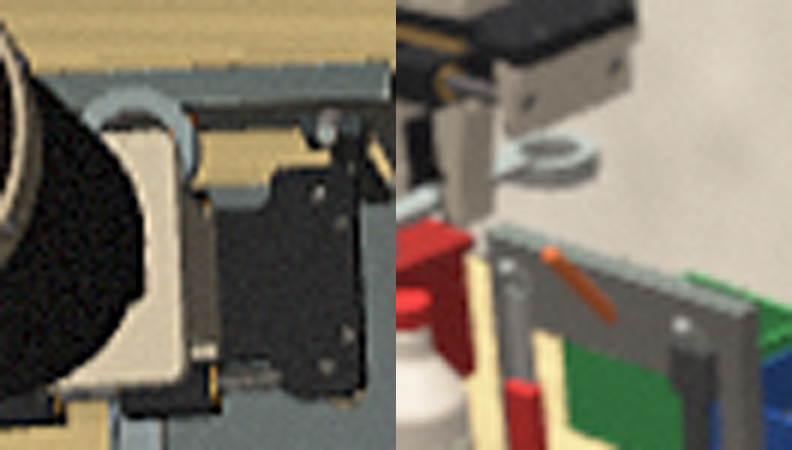

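Run:
```python
from h import *
print(tri([("top",(223.2,149.5)),("side",(281,120))]),tri([("top",(222.3,150.5)),("side",(281,120))]))
f=lambda u,v:((u-396)/6+255,95+v/6)
print("tip side",f(550,256),"proj of tip", w2px("side",[.571,.213,.28]), w2px("side",[.6095,.2155,.235]),f(612,316))
```

```text
[0.57337827 0.20890073 0.33381277] [0.57216306 0.2098333  0.33384962]
tip side (280.6666666666667, 137.66666666666666) proj of tip [280.62597988 136.98794348] [290.03201735 146.26916741] (291.0, 147.66666666666666)
```

Emit:
{"api": "servo_tool", "payload": {"targets": [{"dx":-0.1,"dy":0.3,"dz":-0.5,"spin":0,"grip":5},{"dx":-0.2,"dy":0.3,"dz":-1.5,"spin":0,"grip":5},{"dx":-0.2,"dy":0.3,"dz":-2.5,"spin":0,"grip":5},{"dx":-0.2,"dy":0.3,"dz":-3.3,"spin":0,"grip":5},{"dx":-0.2,"dy":0.3,"dz":-4,"spin":0,"grip":5},{"dx":-0.2,"dy":0.3,"dz":-4.6,"spin":0,"grip":5},{"dx":-0.2,"dy":0.3,"dz":-5.2,"spin":0,"grip":5},{"dx":0,"dy":0.3,"dz":-5.5,"spin":0,"grip":5},{"dx":0.2,"dy":0.3,"dz":-5.8,"spin":0,"grip":5},{"dx":0.2,"dy":0.3,"dz":-5.8,"spin":0,"grip":5}]}}

```text
time_s: 7.67
tcp_pos: [0.5022, 0.2107, 0.2699]
eef_rot: [-180.0, -0.0, -175.6]
contact_force: [-0.7, -0.5, -2.4]
gripper_width: 0.0153
```

Run:
```python
from h import *
def crop(a,u,v,w,h,f):return cv2.resize(a[v:v+h,u:u+w],None,fx=f,fy=f,interpolation=cv2.INTER_CUBIC)
T=r.capture("top");S=r.capture("side");s=r.get_state();print(s["tcp_pos"],s["contact_force"],s["moment"],s["time_s"],s["gripper_width"])
cv2.imwrite("pics/c.png",np.hstack([crop(T,205,130,50,50,8),crop(S,260,115,50,50,8)]))
```

```text
[0.50224595 0.21072579 0.27064006] [ 0.49350218  1.11518496 -2.29368996] [ 0.03665591 -0.1788561  -0.02857515] 7.7667 0.015317553570826514
```

View pics/c.png

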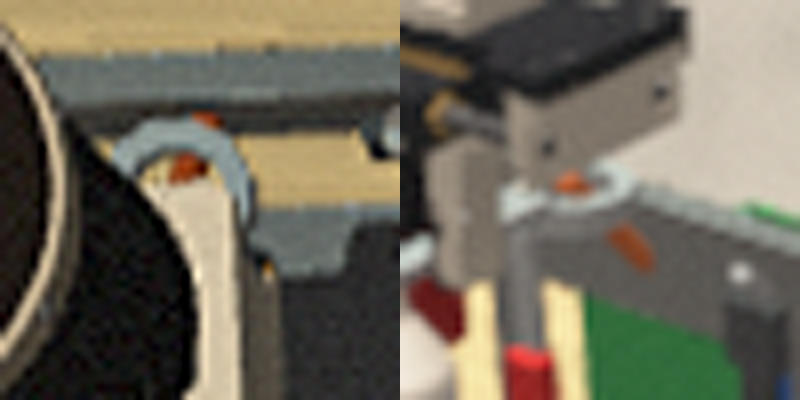

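Emit:
{"api": "servo_tool", "payload": {"targets": [{"dx":0.3,"dy":0,"dz":-0.4,"spin":0,"grip":5},{"dx":0.6,"dy":0,"dz":-0.7,"spin":0,"grip":5},{"dx":0.8,"dy":0,"dz":-1,"spin":0,"grip":5},{"dx":0.8,"dy":0,"dz":-1,"spin":0,"grip":5},{"dx":0.8,"dy":0,"dz":-1,"spin":0,"grip":5},{"dx":0.8,"dy":0,"dz":-1,"spin":0,"grip":5},{"dx":0.8,"dy":0,"dz":-1,"spin":0,"grip":5},{"dx":0.8,"dy":0,"dz":-1,"spin":0,"grip":5},{"dx":0.8,"dy":0,"dz":-1,"spin":0,"grip":5},{"dx":0.8,"dy":0,"dz":-1,"spin":0,"grip":5}], "squeeze": 3}}

```text
time_s: 8.6
tcp_pos: [0.51, 0.2107, 0.2606]
eef_rot: [180.0, 0.0, -175.6]
contact_force: [-0.2, 0.5, -2.3]
gripper_width: 0.0158
```

Emit:
{"api": "servo_tool", "payload": {"targets": [{"dx":0,"dy":0,"dz":0,"spin":0,"grip":20},{"dx":0,"dy":0,"dz":0,"spin":0,"grip":22},{"dx":0,"dy":0,"dz":0,"spin":0,"grip":25},{"dx":0,"dy":0,"dz":0,"spin":0,"grip":30},{"dx":0,"dy":0,"dz":0,"spin":0,"grip":40},{"dx":0,"dy":0,"dz":0,"spin":0,"grip":50},{"dx":0,"dy":0,"dz":0,"spin":0,"grip":50},{"dx":0,"dy":0,"dz":0,"spin":0,"grip":50},{"dx":0,"dy":0,"dz":1,"spin":0,"grip":50},{"dx":0,"dy":0,"dz":3,"spin":0,"grip":50}]}}

```text
time_s: 9.43
tcp_pos: [0.5089, 0.2101, 0.2891]
eef_rot: [-179.9, -0.2, -175.6]
contact_force: [1.2, 0.2, 0.4]
gripper_width: 0.0438
```

Run:
```python
from h import *
def crop(a,u,v,w,h,f):return cv2.resize(a[v:v+h,u:u+w],None,fx=f,fy=f,interpolation=cv2.INTER_CUBIC)
T=r.capture("top");S=r.capture("side");s=r.get_state();print(s["tcp_pos"],s["contact_force"],s["time_s"],s["joints"])
cv2.imwrite("pics/d.png",np.hstack([crop(T,190,120,90,90,4),crop(S,240,115,100,90,4)]))
```

```text
[0.51149105 0.21129058 0.29431068] [-0.36302279  0.42418004  0.18625432] 9.5333 [ 4.27864116e+01  6.71288612e+00 -8.82936769e+00  9.05973696e-02
 -7.41775150e+01 -1.28412491e+02]
```

View pics/d.png

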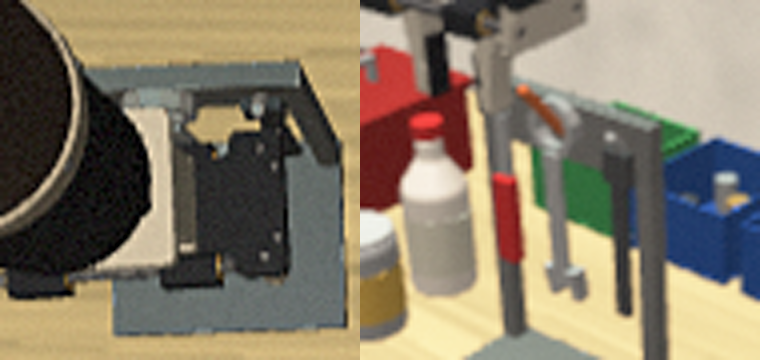

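The spanner now hangs by its ring on the orange peg: ring at (548,125) in the crop, shank pointing down. Next I'll go to the cover's open edge with the fingers shut.

Emit:
{"api": "servo_tool", "payload": {"targets": [{"dx":-0.5,"dy":0,"dz":2.5,"spin":0,"grip":40},{"dx":-0.5,"dy":-3,"dz":4,"spin":0.1,"grip":20},{"dx":0,"dy":-7,"dz":4,"spin":0.22,"grip":0},{"dx":0,"dy":-11,"dz":4,"spin":0.34,"grip":0},{"dx":0.5,"dy":-15,"dz":4,"spin":0.46,"grip":0},{"dx":1,"dy":-19,"dz":4,"spin":0.58,"grip":0},{"dx":1.5,"dy":-23,"dz":4,"spin":0.7,"grip":0},{"dx":2,"dy":-27,"dz":3.5,"spin":0.82,"grip":0},{"dx":2.5,"dy":-31,"dz":2.5,"spin":0.94,"grip":0},{"dx":3,"dy":-34.5,"dz":1,"spin":1.06,"grip":0}], "squeeze": 20}}

```text
time_s: 10.37
tcp_pos: [0.5381, -0.1171, 0.3089]
eef_rot: [-179.8, 0.1, -117.9]
contact_force: [0.4, 0.3, 0.2]
gripper_width: 0.0007
```

Emit:
{"api": "servo_tool", "payload": {"targets": [{"dx":0.3,"dy":-3.5,"dz":-1,"spin":0.1,"grip":0},{"dx":0.7,"dy":-7,"dz":-2,"spin":0.2,"grip":0},{"dx":1,"dy":-10.5,"dz":-3,"spin":0.3,"grip":0},{"dx":1.4,"dy":-14,"dz":-4,"spin":0.38,"grip":0},{"dx":1.8,"dy":-17.5,"dz":-5,"spin":0.43,"grip":0},{"dx":2.2,"dy":-20.5,"dz":-6.5,"spin":0.43,"grip":0},{"dx":2.4,"dy":-23,"dz":-8.5,"spin":0.43,"grip":0},{"dx":2.4,"dy":-23,"dz":-12,"spin":0.43,"grip":0},{"dx":2.4,"dy":-23,"dz":-15,"spin":0.43,"grip":0},{"dx":2.4,"dy":-23,"dz":-15,"spin":0.43,"grip":0}]}}

```text
time_s: 11.2
tcp_pos: [0.5579, -0.3442, 0.1505]
eef_rot: [179.4, 0.2, -93.7]
contact_force: [-1.2, 0.4, -1.2]
gripper_width: 0.0005
```

Run:
```python
from h import *
def crop(a,u,v,w,h,f):return cv2.resize(a[v:v+h,u:u+w],None,fx=f,fy=f,interpolation=cv2.INTER_CUBIC)
T=r.capture("top");S=r.capture("side");s=r.get_state();print(s["tcp_pos"],s["contact_force"],s["time_s"],s["eef_rot"])
cv2.imwrite("pics/e.png",np.hstack([crop(T,345,120,100,110,4),crop(S,345,195,110,110,3.64)[:400]if 0 else cv2.resize(crop(S,345,195,110,110,4),(440,440))])[:,:800])
```

```text
[ 0.56133702 -0.34533613  0.15723366] [-0.05563797  0.34925701  1.04870376] 11.3 [ 1.79878500e+02 -1.04846848e-02 -9.35573808e+01]
```

View pics/e.png

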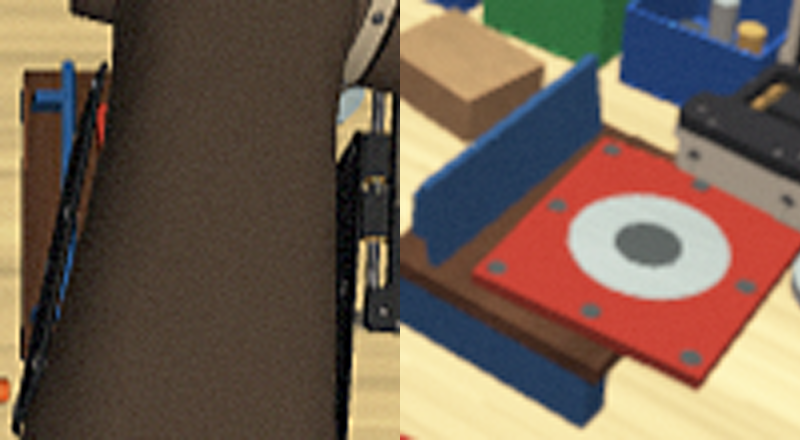

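Emit:
{"api": "servo_tool", "payload": {"targets": [{"dx":0.2,"dy":-1.2,"dz":0,"spin":0.06,"grip":0},{"dx":0.4,"dy":-2.2,"dz":-1,"spin":0.06,"grip":0},{"dx":0.4,"dy":-2.2,"dz":-3.5,"spin":0.06,"grip":0},{"dx":0.4,"dy":-2.2,"dz":-6,"spin":0.06,"grip":0},{"dx":0.4,"dy":-2.2,"dz":-8.5,"spin":0.06,"grip":0},{"dx":0.4,"dy":-2.2,"dz":-10,"spin":0.06,"grip":0},{"dx":0.4,"dy":-2.2,"dz":-10.7,"spin":0.06,"grip":0},{"dx":0.4,"dy":-1.7,"dz":-10.7,"spin":0.06,"grip":0},{"dx":0.4,"dy":-1.2,"dz":-10.7,"spin":0.06,"grip":0},{"dx":0.4,"dy":-0.7,"dz":-10.7,"spin":0.06,"grip":0}]}}

```text
time_s: 12.13
tcp_pos: [0.5669, -0.3521, 0.0521]
eef_rot: [-179.8, -0.1, -90.1]
contact_force: [-0.4, 0.1, 0.1]
gripper_width: 0.0008
```

Emit:
{"api": "servo_tool", "payload": {"targets": [{"dx":0,"dy":0.2,"dz":0,"spin":0,"grip":0},{"dx":0,"dy":0.4,"dz":0,"spin":0,"grip":0},{"dx":0,"dy":0.6,"dz":0,"spin":0,"grip":0},{"dx":0,"dy":0.8,"dz":0,"spin":0,"grip":0},{"dx":0,"dy":1,"dz":0,"spin":0,"grip":0},{"dx":0,"dy":1.2,"dz":0,"spin":0,"grip":0},{"dx":0,"dy":1.4,"dz":0,"spin":0,"grip":0},{"dx":0,"dy":1.6,"dz":0,"spin":0,"grip":0},{"dx":0,"dy":1.8,"dz":0,"spin":0,"grip":0},{"dx":0,"dy":1.8,"dz":0,"spin":0,"grip":0}]}}

```text
time_s: 12.97
tcp_pos: [0.5655, -0.3341, 0.0502]
eef_rot: [180.0, -0.0, -90.1]
contact_force: [0.5, -1.6, -0.6]
gripper_width: 0.0006
```

Emit:
{"api": "servo_tool", "payload": {"targets": [{"dx":0,"dy":0.15,"dz":0,"spin":0,"grip":0},{"dx":0,"dy":0.3,"dz":0,"spin":0,"grip":0},{"dx":0,"dy":0.45,"dz":0,"spin":0,"grip":0},{"dx":0,"dy":0.6,"dz":0,"spin":0,"grip":0},{"dx":0,"dy":0.75,"dz":0,"spin":0,"grip":0},{"dx":0,"dy":0.85,"dz":0,"spin":0,"grip":0},{"dx":0,"dy":0.95,"dz":0,"spin":0,"grip":0},{"dx":0,"dy":1.05,"dz":0,"spin":0,"grip":0},{"dx":0,"dy":1.1,"dz":0,"spin":0,"grip":0},{"dx":0,"dy":1.1,"dz":0,"spin":0,"grip":0}]}}

```text
time_s: 13.8
tcp_pos: [0.5656, -0.323, 0.0502]
eef_rot: [180.0, 0.0, -90.1]
contact_force: [-0.5, -1.5, -0.0]
gripper_width: 0.0005
```

Emit:
{"api": "servo_tool", "payload": {"targets": [{"dx":0,"dy":0.1,"dz":0,"spin":0,"grip":0},{"dx":0,"dy":0.15,"dz":0,"spin":0,"grip":0},{"dx":0,"dy":0.2,"dz":0,"spin":0,"grip":0},{"dx":0,"dy":0.25,"dz":0,"spin":0,"grip":0},{"dx":0,"dy":0.3,"dz":0,"spin":0,"grip":0},{"dx":0,"dy":0.35,"dz":0,"spin":0,"grip":0},{"dx":0,"dy":0.4,"dz":0,"spin":0,"grip":0},{"dx":0,"dy":0.45,"dz":0,"spin":0,"grip":0},{"dx":0,"dy":0.5,"dz":0,"spin":0,"grip":0},{"dx":0,"dy":0.5,"dz":0,"spin":0,"grip":0}]}}

```text
time_s: 14.63
tcp_pos: [0.5639, -0.3193, 0.0501]
eef_rot: [179.8, -0.0, -90.2]
contact_force: [-5.2, -8.8, 0.9]
gripper_width: 0.0007
```

Emit:
{"api": "servo_tool", "payload": {"targets": [{"dx":0,"dy":0.05,"dz":0,"spin":0,"grip":0},{"dx":0,"dy":0.1,"dz":0,"spin":0,"grip":0},{"dx":0,"dy":0.15,"dz":0,"spin":0,"grip":0},{"dx":0,"dy":0.2,"dz":0,"spin":0,"grip":0},{"dx":0,"dy":0.2,"dz":0,"spin":0,"grip":0},{"dx":0,"dy":0.2,"dz":0,"spin":0,"grip":0},{"dx":0,"dy":0.2,"dz":0,"spin":0,"grip":0},{"dx":0,"dy":0.2,"dz":0,"spin":0,"grip":0},{"dx":0,"dy":0.2,"dz":0,"spin":0,"grip":0},{"dx":0,"dy":0.2,"dz":0,"spin":0,"grip":0}]}}

```text
time_s: 15.47
tcp_pos: [0.5635, -0.318, 0.0502]
eef_rot: [179.8, -0.1, -90.2]
contact_force: [-5.7, -12.6, 1.0]
gripper_width: 0.0005
```

Run:
```python
from h import *
def crop(a,u,v,w,h,f):return cv2.resize(a[v:v+h,u:u+w],None,fx=f,fy=f,interpolation=cv2.INTER_CUBIC)
S=r.capture("side");s=r.get_state();print(s["tcp_pos"],s["contact_force"],s["moment"],s["time_s"],s["eef_rot"])
cv2.imwrite("pics/f.png",crop(S,335,205,130,100,6))
```

```text
[ 0.56352366 -0.31793938  0.05015639] [ -5.3618616  -13.44097582   0.26434284] [-4.48558291  2.186412    0.1565507 ] 15.5167 [ 1.79808305e+02 -7.58177406e-02 -9.01629310e+01]
```

View pics/f.png

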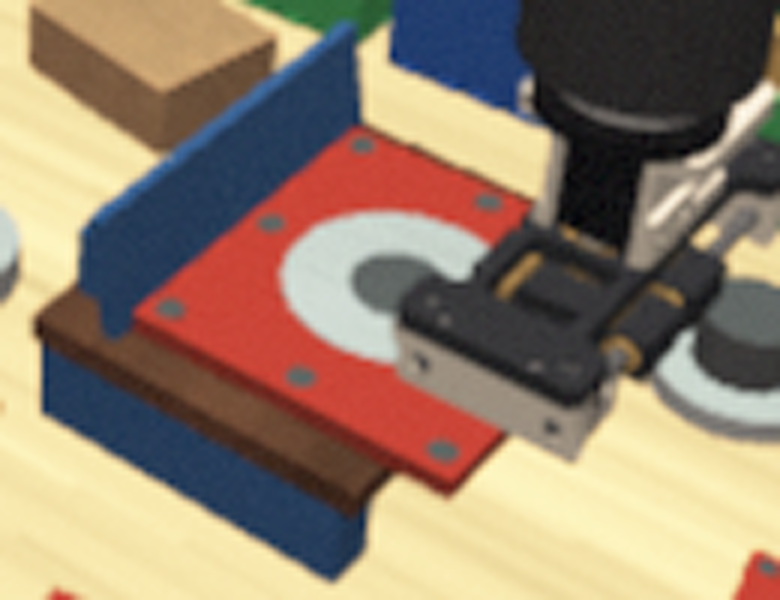

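Emit:
{"api": "servo_tool", "payload": {"targets": [{"dx":0,"dy":0.1,"dz":0,"spin":0,"grip":0},{"dx":0,"dy":0.1,"dz":0.1,"spin":0,"grip":0},{"dx":0,"dy":0.1,"dz":0.2,"spin":0,"grip":0},{"dx":0,"dy":0.1,"dz":0.3,"spin":0,"grip":0},{"dx":0,"dy":0.1,"dz":0.4,"spin":0,"grip":0},{"dx":0,"dy":0.1,"dz":0.5,"spin":0,"grip":0},{"dx":0,"dy":0.1,"dz":0.6,"spin":0,"grip":0},{"dx":0,"dy":0.1,"dz":0.7,"spin":0,"grip":0},{"dx":0,"dy":0.1,"dz":0.8,"spin":0,"grip":0},{"dx":0,"dy":0.1,"dz":0.8,"spin":0,"grip":0}]}}

```text
time_s: 16.35
tcp_pos: [0.5628, -0.3172, 0.0577]
eef_rot: [179.7, -0.1, -90.2]
contact_force: [-6.7, -14.4, -3.3]
gripper_width: 0.0006
```

Emit:
{"api": "servo_tool", "payload": {"targets": [{"dx":-0.1,"dy":0.1,"dz":0.1,"spin":0,"grip":0},{"dx":-0.2,"dy":0.1,"dz":0.2,"spin":0,"grip":0},{"dx":-0.3,"dy":0.1,"dz":0.3,"spin":0,"grip":0},{"dx":-0.3,"dy":0.1,"dz":0.4,"spin":0,"grip":0},{"dx":-0.3,"dy":0.1,"dz":0.5,"spin":0,"grip":0},{"dx":-0.3,"dy":0.1,"dz":0.6,"spin":0,"grip":0},{"dx":-0.3,"dy":0.1,"dz":0.7,"spin":0,"grip":0},{"dx":-0.3,"dy":0.1,"dz":0.8,"spin":0,"grip":0},{"dx":-0.3,"dy":0.1,"dz":0.9,"spin":0,"grip":0},{"dx":-0.3,"dy":0.1,"dz":0.9,"spin":0,"grip":0}]}}

```text
time_s: 17.18
tcp_pos: [0.5624, -0.3163, 0.0677]
eef_rot: [-180.0, -0.1, -90.2]
contact_force: [-1.7, -13.3, -1.6]
gripper_width: 0.0005
```

```bash
cat >> h.py <<'E'
def red(a):
    h=cv2.cvtColor(a,cv2.COLOR_BGR2HSV); return (((h[...,0]<8)|(h[...,0]>172))&(h[...,1]>130)&(h[...,2]>60)).astype(np.uint8)
def corner():
    # lowest corner of the cover's red region in the side view
    S=r.capture("side"); m=red(S); m[:, :355]=0; m[300:]=0; m[:200]=0; m[:,455:]=0
    k,l,st,c=cv2.connectedComponentsWithStats(m); i=1+st[1:,4].argmax(); v,u=np.nonzero(l==i)
    b=np.argmax(v+0.1*u); return S,(l==i),(u[b],v[b]),(u.min(),v[u.argmin()]),st[i]
E
python3 - <<'E'
from h import *
S,m,c,l,st=corner();s=r.get_state();print(c,l,st,s["tcp_pos"],s["contact_force"])
f=cv2.imread("pics/f.png"); v,u=np.nonzero(red(f)); k=u<700; v=v[k&(v<540)];u=u[k&(np.nonzero(red(f))[0]<540)]; b=np.argmax(v+.1*u); print("before",335+u[b]/6,205+v[b]/6)
# predicted near corner for tilt
for t in (0,3,6,9):
    a=np.radians(t); x=.477; print(t,w2px("side",[x,-.149-.16*np.cos(a)-.012*np.sin(a),.06+.16*np.sin(a)]))
E
```

```text
(np.int64(409), np.int64(281)) (np.int64(357), np.int64(256)) [ 357  226   65   56 1282] [ 0.56241095 -0.31631234  0.0676412 ] [ -1.47628689 -14.29911105  -1.86675764]
before 393.5 290.0
0 [409.32122261 288.80461179]
3 [409.84282927 286.37809813]
6 [410.20586103 283.84694785]
9 [410.40663785 281.21882456]
```

Emit:
{"api": "servo_tool", "payload": {"targets": [{"dx":0,"dy":0.0,"dz":0.3,"spin":0,"grip":0},{"dx":0,"dy":0.02,"dz":0.6,"spin":0,"grip":0},{"dx":0,"dy":0.05,"dz":0.9,"spin":0,"grip":0},{"dx":0,"dy":0.08,"dz":1.2,"spin":0,"grip":0},{"dx":0,"dy":0.12,"dz":1.5,"spin":0,"grip":0},{"dx":0,"dy":0.16,"dz":1.8,"spin":0,"grip":0},{"dx":0,"dy":0.2,"dz":2.1,"spin":0,"grip":0},{"dx":0,"dy":0.26,"dz":2.4,"spin":0,"grip":0},{"dx":0,"dy":0.26,"dz":2.4,"spin":0,"grip":0},{"dx":0,"dy":0.26,"dz":2.4,"spin":0,"grip":0}]}}

```text
time_s: 18.07
tcp_pos: [0.5625, -0.3128, 0.0916]
eef_rot: [-180.0, -0.1, -90.1]
contact_force: [-1.2, -9.5, -1.8]
gripper_width: 0.0006
```

```bash
cat > t.py <<'E'
from h import *
S,m,c,l,st=corner();s=r.get_state();print(c,l,st,s["tcp_pos"],s["contact_force"],s["time_s"])
# tilt by matching the seen near corner (lower -x corner)
T=np.radians(np.arange(0,101,1)); d=[np.hypot(*(w2px("side",[.477,-.149+.0021*np.cos(a)-.012*np.sin(a)-.16*np.cos(a),.06+.16*np.sin(a)])-c)) for a in T]
print("tilt",np.argmin(d),min(d))
E
python3 t.py
```

```text
(np.int64(409), np.int64(274)) (np.int64(357), np.int64(256)) [ 357  226   63   49 1173] [ 0.56246688 -0.31280205  0.09147796] [-0.47372482 -9.58577524 -1.43400641] 18.1167
tilt 16 0.5971893437570178
```

Emit:
{"api": "servo_tool", "payload": {"targets": [{"dx":0,"dy":0.1,"dz":0.4,"spin":0,"grip":0},{"dx":0,"dy":0.22,"dz":0.8,"spin":0,"grip":0},{"dx":0,"dy":0.32,"dz":1.2,"spin":0,"grip":0},{"dx":0,"dy":0.43,"dz":1.6,"spin":0,"grip":0},{"dx":0,"dy":0.56,"dz":2,"spin":0,"grip":0},{"dx":0,"dy":0.7,"dz":2.4,"spin":0,"grip":0},{"dx":0,"dy":0.83,"dz":2.75,"spin":0,"grip":0},{"dx":0,"dy":0.98,"dz":3.1,"spin":0,"grip":0},{"dx":0,"dy":1.15,"dz":3.5,"spin":0,"grip":0},{"dx":0,"dy":1.32,"dz":3.85,"spin":0,"grip":0}]}}

```text
time_s: 18.95
tcp_pos: [0.5627, -0.2995, 0.1304]
eef_rot: [-180.0, -0.1, -90.1]
contact_force: [-0.2, -7.5, 0.9]
gripper_width: 0.0003
```

```bash
python3 t.py
```

```text
(np.int64(404), np.int64(260)) (np.int64(357), np.int64(256)) [357 228  61  33 814] [ 0.56286203 -0.29922678  0.13113405] [-2.01938285 -6.52954077  0.94261684] 19.0
tilt 31 2.119688493770692
```

Emit:
{"api": "servo_tool", "payload": {"targets": [{"dx":0,"dy":0.2,"dz":0.4,"spin":0,"grip":0},{"dx":0,"dy":0.45,"dz":0.8,"spin":0,"grip":0},{"dx":0,"dy":0.7,"dz":1.2,"spin":0,"grip":0},{"dx":0,"dy":1.0,"dz":1.65,"spin":0,"grip":0},{"dx":0,"dy":1.35,"dz":2.15,"spin":0,"grip":0},{"dx":0,"dy":1.7,"dz":2.6,"spin":0,"grip":0},{"dx":0,"dy":2.05,"dz":3,"spin":0,"grip":0},{"dx":0,"dy":2.45,"dz":3.45,"spin":0,"grip":0},{"dx":0,"dy":2.85,"dz":3.85,"spin":0,"grip":0},{"dx":0,"dy":3.2,"dz":4.2,"spin":0,"grip":0}]}}

```text
time_s: 19.83
tcp_pos: [0.563, -0.267, 0.1729]
eef_rot: [-179.9, -0.1, -90.1]
contact_force: [0.7, -4.9, 2.3]
gripper_width: 0.0005
```

```bash
python3 t.py; python3 -c "
import numpy as np
for t in range(50,96,4):
    a=np.radians(t);print(t,160*(1-np.cos(a))-12*np.sin(a)+2.1*(np.cos(a)-1),160*np.sin(a))"
```

```text
(np.int64(360), np.int64(260)) (np.int64(357), np.int64(257)) [357 226  52  35 392] [ 0.56318941 -0.26636681  0.17344955] [-1.56795247 -3.27258441  2.21497651] 19.8833
tilt 57 40.497848313358915
50 47.2113031130677 122.56711089903648
54 55.380504730519114 129.4427190999916
58 64.04917102369984 135.68769538502815
62 73.1750691218007 141.2716148574283
66 82.71373856661995 146.16727322281614
70 92.61870791944598 150.35081932574533
74 102.84172116523601 153.80187135013102
78 113.33297281107012 156.50361611740888
82 124.04135053350682 158.44289099865125
86 134.91468419268475 159.61024804157188
90 145.89999999999998 160.0
94 156.94377860107952 159.61024804157188
```

Emit:
{"api": "servo_tool", "payload": {"targets": [{"dx":0,"dy":0.4,"dz":0.35,"spin":0,"grip":0},{"dx":0,"dy":0.82,"dz":0.69,"spin":0,"grip":0},{"dx":0,"dy":1.25,"dz":1.0,"spin":0,"grip":0},{"dx":0,"dy":1.68,"dz":1.31,"spin":0,"grip":0},{"dx":0,"dy":2.13,"dz":1.6,"spin":0,"grip":0},{"dx":0,"dy":2.6,"dz":1.87,"spin":0,"grip":0},{"dx":0,"dy":3.07,"dz":2.1,"spin":0,"grip":0},{"dx":0,"dy":3.55,"dz":2.36,"spin":0,"grip":0},{"dx":0,"dy":4.05,"dz":2.55,"spin":0,"grip":0},{"dx":0,"dy":4.54,"dz":2.78,"spin":0,"grip":0}]}}

```text
time_s: 20.72
tcp_pos: [0.5624, -0.22, 0.1992]
eef_rot: [180.0, 0.0, -90.1]
contact_force: [-0.0, -1.8, -1.0]
gripper_width: 0.0006
```

Run:
```python
from h import *
def crop(a,u,v,w,h,f):return cv2.resize(a[v:v+h,u:u+w],None,fx=f,fy=f,interpolation=cv2.INTER_CUBIC)
T=r.capture("top");S=r.capture("side");s=r.get_state();print(s["tcp_pos"],s["contact_force"],s["time_s"])
cv2.imwrite("pics/g.png",crop(S,325,160,130,100,6))
```

```text
[ 0.56240296 -0.21983682  0.19943499] [ 0.76797394 -0.55574285  0.1062987 ] 20.8167
```

View pics/g.png

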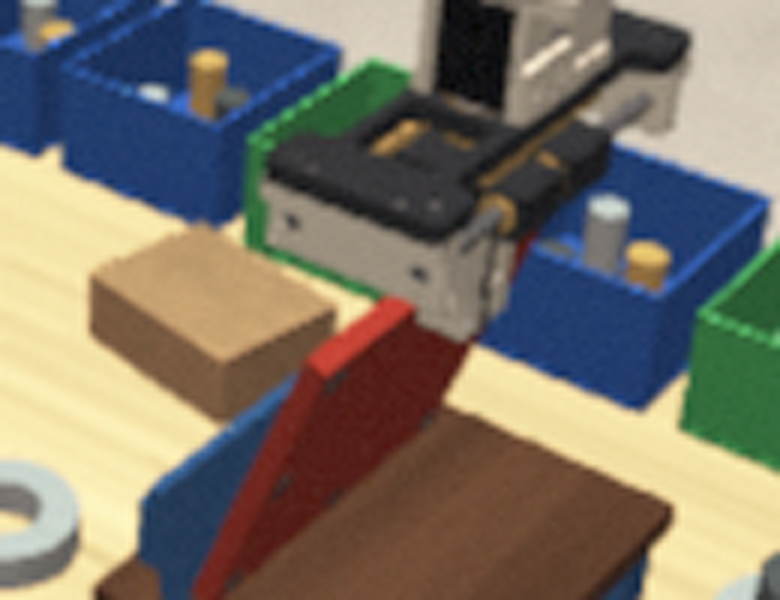

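Emit:
{"api": "servo_tool", "payload": {"targets": [{"dx":0,"dy":0.5,"dz":0.17,"spin":0,"grip":0},{"dx":0,"dy":1.0,"dz":0.34,"spin":0,"grip":0},{"dx":0,"dy":1.5,"dz":0.46,"spin":0,"grip":0},{"dx":0,"dy":2.05,"dz":0.6,"spin":0,"grip":0},{"dx":0,"dy":2.55,"dz":0.7,"spin":0,"grip":0},{"dx":0,"dy":3.05,"dz":0.8,"spin":0,"grip":0},{"dx":0,"dy":3.5,"dz":0.85,"spin":0,"grip":0},{"dx":0,"dy":3.85,"dz":0.9,"spin":0,"grip":0},{"dx":0,"dy":4.15,"dz":0.9,"spin":0,"grip":0},{"dx":0,"dy":4.3,"dz":0.9,"spin":0,"grip":0}]}}

```text
time_s: 21.65
tcp_pos: [0.5627, -0.1775, 0.2086]
eef_rot: [-180.0, 0.0, -90.1]
contact_force: [-0.8, 0.2, 0.2]
gripper_width: 0.0004
```

Run:
```python
from h import *
def crop(a,u,v,w,h,f):return cv2.resize(a[v:v+h,u:u+w],None,fx=f,fy=f,interpolation=cv2.INTER_CUBIC)
S=r.capture("side");s=r.get_state();print(s["tcp_pos"],s["contact_force"],s["time_s"])
f=lambda p:(w2px("side",p)-[325,150])*6
I=crop(S,325,150,130,100,6)
for a,c in((84,(255,255,0)),(88,(0,255,0)),(92,(0,255,255))):
    t=np.radians(a); yb=-.149+.0021*np.cos(t)-.012*np.sin(t)
    P=[[.477,yb,.06],[.477,yb-.16*np.cos(t),.06+.16*np.sin(t)],[.477,yb-.16*np.cos(t)+.012*np.sin(t),.06+.16*np.sin(t)+.012*np.cos(t)]]
    cv2.polylines(I,[np.array([f(p) for p in P],int)],False,c,1)
cv2.imwrite("pics/h.png",I)
```

```text
[ 0.56262641 -0.17742482  0.2085388 ] [-0.39094707 -0.43976685  0.18686856] 21.7
```

View pics/h.png

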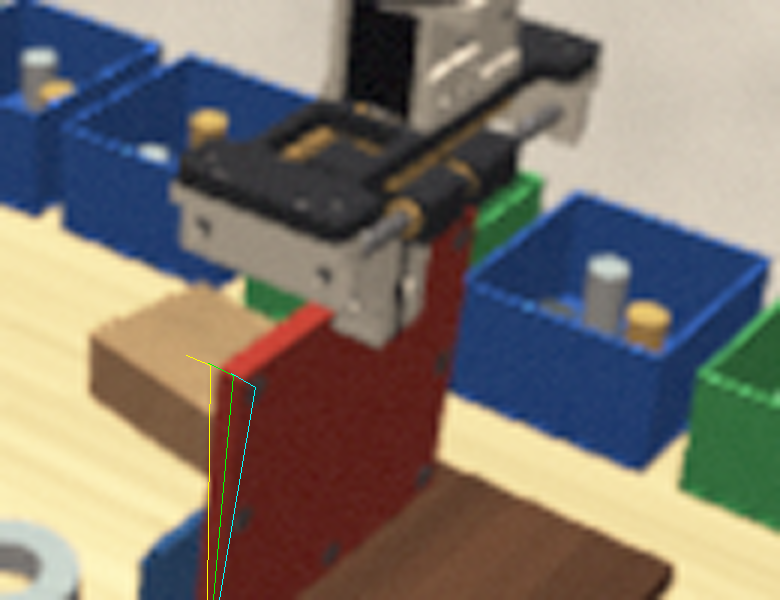

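Emit:
{"api": "servo_tool", "payload": {"targets": [{"dx":0,"dy":0.1,"dz":0,"spin":0,"grip":0},{"dx":0,"dy":0.2,"dz":0,"spin":0,"grip":0},{"dx":0,"dy":0.3,"dz":0,"spin":0,"grip":0},{"dx":0,"dy":0.35,"dz":0,"spin":0,"grip":0},{"dx":0,"dy":0.4,"dz":0,"spin":0,"grip":0},{"dx":0,"dy":0.4,"dz":0,"spin":0,"grip":0},{"dx":0,"dy":0.4,"dz":0,"spin":0,"grip":0},{"dx":0,"dy":0.35,"dz":0,"spin":0,"grip":0},{"dx":0,"dy":0.25,"dz":0,"spin":0,"grip":0},{"dx":0,"dy":0.1,"dz":0,"spin":0,"grip":0}]}}

```text
time_s: 22.53
tcp_pos: [0.5626, -0.177, 0.2085]
eef_rot: [-180.0, -0.0, -90.1]
contact_force: [0.9, -0.7, 0.1]
gripper_width: 0.0004
```

```bash
cat > u.py <<'E'
from h import *
S=r.capture("side");s=r.get_state();print(s["tcp_pos"],s["contact_force"],s["time_s"])
h=cv2.cvtColor(S,cv2.COLOR_BGR2HSV); m=((h[...,0]<8)|(h[...,0]>172))&(h[...,1]>120)&(h[...,2]>35)
# left boundary of the red per row, and bright/dark (side face/underside) boundary
for v in range(212,262,6):
    u=np.nonzero(m[v,340:420])[0]+340
    if len(u): print(v,u[0],u[-1],h[v,u[0]:u[0]+9,2].tolist())
for a in (80,84,86,88,90,92,95,100):
    t=np.radians(a)
    if a<=90: yb=-.149+.0021*np.cos(t)-.012*np.sin(t); zb=.06
    else: yb=-.149-.012*np.sin(t); zb=.06-.012*np.cos(t)
    lo=[.477,yb-.16*np.cos(t),zb+.16*np.sin(t)]; up=[.477,lo[1]+.012*np.sin(t),lo[2]+.012*np.cos(t)]
    print(a,w2px("side",lo),w2px("side",up))
E
python3 u.py
```

```text
[ 0.5626088  -0.17728084  0.20848814] [ 0.4959831  -0.43222773  0.3808576 ] 22.5833
212 360 398 [108, 117, 128, 107, 79, 65, 65, 85, 93]
218 359 397 [121, 111, 110, 103, 94, 92, 94, 91, 95]
224 359 396 [113, 113, 111, 104, 95, 96, 96, 94, 95]
230 359 396 [111, 114, 105, 98, 94, 93, 93, 95, 92]
236 358 389 [103, 111, 113, 105, 85, 64, 56, 72, 90]
242 358 382 [112, 112, 112, 103, 93, 95, 92, 93, 91]
248 358 375 [111, 112, 105, 98, 94, 95, 94, 93, 94]
254 357 368 [91, 113, 111, 101, 96, 89, 78, 80, 92]
260 357 361 [104, 111, 112, 107, 102, 104, 102, 103, 103]
80 [371.32201741 216.71131023] [367.26234939 214.16204156]
84 [367.60394711 214.50189998] [363.53607185 212.2493884 ]
86 [365.73659734 213.49867143] [361.67443557 211.39795065]
88 [363.86779516 212.56447044] [359.81773356 210.61736022]
90 [362.00054851 211.70013156] [357.96883639 209.90811587]
92 [360.1195277  210.75143974] [356.11160116 209.11651387]
95 [357.31163299 209.46361315] [353.35051756 208.06600595]
100 [352.69162494 207.68241586] [348.83673794 206.68218397]
```

Emit:
{"api": "servo_tool", "payload": {"targets": [{"dx":0,"dy":-0.1,"dz":0,"spin":0,"grip":0},{"dx":0,"dy":-0.2,"dz":0,"spin":0,"grip":0},{"dx":0,"dy":-0.3,"dz":0,"spin":0,"grip":0},{"dx":0,"dy":-0.4,"dz":0,"spin":0,"grip":0},{"dx":0,"dy":-0.5,"dz":0,"spin":0,"grip":0},{"dx":0,"dy":-0.6,"dz":0,"spin":0,"grip":0},{"dx":0,"dy":-0.7,"dz":0,"spin":0,"grip":0},{"dx":0,"dy":-0.7,"dz":0,"spin":0,"grip":0},{"dx":0,"dy":-0.7,"dz":0,"spin":0,"grip":0},{"dx":0,"dy":-0.7,"dz":0,"spin":0,"grip":0}]}}

```text
time_s: 23.42
tcp_pos: [0.5626, -0.1839, 0.2085]
eef_rot: [180.0, -0.0, -90.1]
contact_force: [-0.4, -0.6, -0.6]
gripper_width: 0.0001
```

```bash
python3 u.py | head -10
```

```text
[ 0.56260864 -0.18391896  0.20849553] [ 0.83677217  0.76945451 -0.55896014] 23.4667
212 359 398 [123, 109, 119, 123, 102, 87, 63, 59, 80]
218 359 397 [112, 112, 114, 105, 90, 93, 93, 95, 93]
224 359 396 [112, 112, 108, 102, 92, 93, 93, 93, 95]
230 359 396 [111, 114, 109, 96, 95, 95, 95, 93, 89]
236 358 389 [104, 113, 114, 105, 83, 66, 56, 75, 95]
242 358 382 [113, 112, 110, 102, 92, 94, 91, 95, 94]
248 358 375 [113, 111, 110, 96, 95, 90, 93, 95, 94]
254 357 368 [91, 113, 111, 104, 93, 90, 75, 78, 90]
260 357 361 [97, 105, 113, 106, 98, 104, 99, 99, 101]
```

Emit:
{"api": "servo_tool", "payload": {"targets": [{"dx":0,"dy":-1.5,"dz":0,"spin":0,"grip":0},{"dx":0,"dy":-4,"dz":0.5,"spin":0,"grip":0},{"dx":0,"dy":-5,"dz":3,"spin":0,"grip":0},{"dx":0,"dy":-5,"dz":6.5,"spin":-0.1,"grip":20},{"dx":0,"dy":-5,"dz":9.5,"spin":-0.21,"grip":50},{"dx":0,"dy":-4,"dz":9.5,"spin":-0.33,"grip":50},{"dx":0,"dy":-3,"dz":9.5,"spin":-0.45,"grip":50},{"dx":0,"dy":-2,"dz":9.5,"spin":-0.57,"grip":50},{"dx":0,"dy":-1,"dz":9.5,"spin":-0.69,"grip":50},{"dx":0,"dy":0,"dz":9.5,"spin":-0.81,"grip":50}]}}

```text
time_s: 24.3
tcp_pos: [0.5625, -0.1835, 0.3036]
eef_rot: [-180.0, 0.0, -136.9]
contact_force: [0.1, 0.0, -0.9]
gripper_width: 0.0408
```

Emit:
{"api": "servo_tool", "payload": {"targets": [{"dx":0,"dy":0.5,"dz":0,"spin":-0.12,"grip":50},{"dx":0,"dy":1.5,"dz":0,"spin":-0.24,"grip":50},{"dx":0,"dy":2.2,"dz":0,"spin":-0.36,"grip":50},{"dx":0,"dy":2.8,"dz":0,"spin":-0.48,"grip":50},{"dx":0,"dy":2.9,"dz":0,"spin":-0.6,"grip":50},{"dx":0,"dy":2.9,"dz":0,"spin":-0.72,"grip":50},{"dx":0,"dy":2.9,"dz":0,"spin":-0.76,"grip":50},{"dx":0,"dy":2.9,"dz":0,"spin":-0.76,"grip":50},{"dx":0,"dy":2.9,"dz":0,"spin":-0.76,"grip":50},{"dx":0,"dy":2.9,"dz":0,"spin":-0.76,"grip":50}]}}

```text
time_s: 25.13
tcp_pos: [0.5626, -0.1549, 0.3035]
eef_rot: [180.0, -0.0, -180.0]
contact_force: [0.5, 1.2, -0.6]
gripper_width: 0.0439
```

```bash
python3 u.py | head -10
```

```text
[ 0.56260374 -0.15498834  0.30351975] [-0.2983497  -0.0289562   0.17736603] 25.1833
212 359 398 [126, 110, 118, 122, 102, 86, 62, 60, 82]
218 359 397 [110, 112, 114, 104, 92, 94, 95, 93, 91]
224 358 396 [116, 112, 113, 112, 100, 96, 95, 94, 92]
230 359 396 [112, 110, 106, 93, 94, 95, 95, 93, 92]
236 358 389 [102, 111, 110, 106, 86, 64, 55, 75, 95]
242 358 382 [112, 110, 110, 103, 95, 95, 94, 96, 92]
248 358 375 [111, 112, 106, 96, 96, 95, 92, 96, 95]
254 357 368 [90, 110, 114, 104, 93, 91, 76, 79, 92]
260 357 361 [99, 106, 112, 104, 98, 102, 102, 101, 101]
```

Emit:
{"api": "servo_tool", "payload": {"targets": [{"dx":0,"dy":0,"dz":-2,"spin":0,"grip":50},{"dx":0,"dy":0,"dz":-4,"spin":0,"grip":50},{"dx":0,"dy":0,"dz":-6,"spin":0,"grip":50},{"dx":0,"dy":0,"dz":-7.5,"spin":0,"grip":50},{"dx":0,"dy":0,"dz":-8.7,"spin":0,"grip":50},{"dx":0,"dy":0,"dz":-9.7,"spin":0,"grip":50},{"dx":0,"dy":0,"dz":-10.4,"spin":0,"grip":45},{"dx":0,"dy":0,"dz":-10.4,"spin":0,"grip":37},{"dx":0,"dy":0,"dz":-10.4,"spin":0,"grip":30},{"dx":0,"dy":0,"dz":-10.4,"spin":0,"grip":26}], "squeeze": 3}}

```text
time_s: 26.02
tcp_pos: [0.5631, -0.155, 0.2003]
eef_rot: [-180.0, 0.1, 179.9]
contact_force: [-1.1, -0.9, 0.0]
gripper_width: 0.0259
```

Emit:
{"api": "servo_tool", "payload": {"targets": [{"dx":0,"dy":0.15,"dz":0,"spin":0,"grip":25},{"dx":0,"dy":0.3,"dz":0,"spin":0,"grip":25},{"dx":0,"dy":0.45,"dz":0,"spin":0,"grip":25},{"dx":0,"dy":0.6,"dz":0,"spin":0,"grip":25},{"dx":0,"dy":0.75,"dz":0,"spin":0,"grip":25},{"dx":0,"dy":0.9,"dz":0,"spin":0,"grip":25},{"dx":0,"dy":1.05,"dz":0,"spin":0,"grip":25},{"dx":0,"dy":1.2,"dz":0,"spin":0,"grip":25},{"dx":0,"dy":1.35,"dz":0,"spin":0,"grip":25},{"dx":0,"dy":1.5,"dz":0,"spin":0,"grip":25}]}}

```text
time_s: 26.85
tcp_pos: [0.5626, -0.1398, 0.1995]
eef_rot: [180.0, -0.0, 179.9]
contact_force: [-0.3, -0.3, 0.8]
gripper_width: 0.0221
```

```bash
python3 u.py | head -10
```

```text
[ 0.562596   -0.13958869  0.19948935] [-0.11162057  0.05726178  0.17891191] 26.9
212 357 396 [111, 114, 107, 94, 76, 51, 65, 83, 97]
218 356 396 [112, 112, 113, 106, 98, 97, 97, 98, 97]
224 356 396 [112, 111, 111, 108, 101, 97, 97, 94, 95]
230 357 396 [111, 112, 111, 100, 97, 97, 96, 97, 96]
236 357 389 [110, 112, 110, 100, 78, 56, 76, 90, 99]
242 357 382 [111, 115, 110, 103, 94, 97, 96, 97, 96]
248 357 375 [113, 113, 112, 106, 95, 95, 93, 96, 96]
254 357 368 [99, 111, 114, 106, 94, 82, 66, 79, 96]
260 357 361 [102, 106, 115, 110, 101, 102, 102, 100, 102]
```

Emit:
{"api": "servo_tool", "payload": {"targets": [{"dx":0,"dy":0.15,"dz":0,"spin":0,"grip":25},{"dx":0,"dy":0.3,"dz":0,"spin":0,"grip":25},{"dx":0,"dy":0.45,"dz":0,"spin":0,"grip":25},{"dx":0,"dy":0.6,"dz":0,"spin":0,"grip":25},{"dx":0,"dy":0.75,"dz":0,"spin":0,"grip":25},{"dx":0,"dy":0.9,"dz":0,"spin":0,"grip":25},{"dx":0,"dy":1.05,"dz":0,"spin":0,"grip":25},{"dx":0,"dy":1.2,"dz":0,"spin":0,"grip":25},{"dx":0,"dy":1.35,"dz":0,"spin":0,"grip":25},{"dx":0,"dy":1.45,"dz":0,"spin":0,"grip":25}]}}

```text
time_s: 27.73
tcp_pos: [0.5626, -0.1253, 0.1995]
eef_rot: [-180.0, 0.0, 179.9]
contact_force: [-0.4, 0.8, -0.3]
gripper_width: 0.0219
```

```bash
python3 u.py | head -10
```

```text
[ 0.56260927 -0.12519887  0.19950434] [0.09428192 0.59861721 1.12587668] 27.7833
212 351 394 [115, 115, 118, 117, 100, 84, 93, 107, 108]
218 352 395 [113, 112, 116, 117, 111, 109, 110, 110, 111]
224 353 395 [112, 114, 112, 111, 109, 110, 110, 110, 107]
230 354 396 [113, 118, 114, 110, 111, 106, 101, 108, 109]
236 354 389 [128, 113, 116, 116, 111, 100, 101, 108, 109]
242 355 382 [111, 113, 117, 112, 108, 112, 110, 109, 110]
248 356 375 [112, 111, 110, 109, 111, 107, 110, 110, 110]
254 356 368 [89, 110, 117, 114, 104, 90, 60, 68, 96]
260 357 361 [104, 113, 113, 117, 108, 99, 101, 101, 101]
```

Emit:
{"api": "servo_tool", "payload": {"targets": [{"dx":0,"dy":0.05,"dz":0,"spin":0,"grip":25},{"dx":0,"dy":0.1,"dz":0,"spin":0,"grip":25},{"dx":0,"dy":0.15,"dz":0,"spin":0,"grip":25},{"dx":0,"dy":0.2,"dz":0,"spin":0,"grip":25},{"dx":0,"dy":0.25,"dz":0,"spin":0,"grip":25},{"dx":0,"dy":0.3,"dz":0,"spin":0,"grip":25},{"dx":0,"dy":0.35,"dz":0,"spin":0,"grip":25},{"dx":0,"dy":0.4,"dz":0,"spin":0,"grip":25},{"dx":0,"dy":0.4,"dz":0,"spin":0,"grip":25},{"dx":0,"dy":0.4,"dz":0,"spin":0,"grip":25}]}}

```text
time_s: 28.62
tcp_pos: [0.5626, -0.1215, 0.1995]
eef_rot: [180.0, -0.0, 179.9]
contact_force: [-0.3, 0.0, -0.6]
gripper_width: 0.0222
```

```bash
python3 u.py | head -10
```

```text
[ 0.56255865 -0.12145329  0.19948697] [-0.06469645 -0.11527087 -0.73534789] 28.6667
212 350 394 [124, 112, 114, 113, 105, 95, 93, 106, 114]
218 351 395 [112, 112, 114, 114, 111, 111, 113, 112, 113]
224 353 395 [112, 117, 117, 112, 111, 112, 112, 111, 110]
230 353 396 [138, 112, 119, 117, 113, 111, 107, 104, 108]
236 354 390 [129, 113, 121, 121, 108, 109, 111, 111, 112]
242 355 382 [118, 111, 114, 117, 114, 113, 111, 111, 112]
248 356 375 [112, 111, 114, 113, 111, 113, 113, 112, 112]
254 357 368 [112, 113, 112, 109, 101, 73, 71, 98, 111]
260 357 361 [100, 110, 112, 113, 106, 103, 103, 100, 100]
```

Emit:
{"api": "servo_tool", "payload": {"targets": [{"dx":0,"dy":0.05,"dz":0,"spin":0,"grip":25},{"dx":0,"dy":0.1,"dz":0,"spin":0,"grip":25},{"dx":0,"dy":0.15,"dz":0,"spin":0,"grip":25},{"dx":0,"dy":0.2,"dz":0,"spin":0,"grip":25},{"dx":0,"dy":0.25,"dz":0,"spin":0,"grip":25},{"dx":0,"dy":0.3,"dz":0,"spin":0,"grip":25},{"dx":0,"dy":0.35,"dz":0,"spin":0,"grip":25},{"dx":0,"dy":0.4,"dz":0,"spin":0,"grip":25},{"dx":0,"dy":0.4,"dz":0,"spin":0,"grip":25},{"dx":0,"dy":0.4,"dz":0,"spin":0,"grip":25}]}}

```text
time_s: 29.5
tcp_pos: [0.5626, -0.1174, 0.1995]
eef_rot: [180.0, 0.0, 179.9]
contact_force: [-0.4, 0.6, -0.2]
gripper_width: 0.0219
```

```bash
python3 u.py | head -10
```

```text
[ 0.56262612 -0.11735126  0.19950482] [ 1.05230066 -0.67543859 -0.24234526] 29.55
212 349 394 [115, 110, 120, 123, 112, 101, 106, 113, 116]
218 350 395 [110, 112, 115, 120, 118, 120, 119, 120, 120]
224 352 396 [111, 114, 116, 121, 121, 118, 120, 118, 120]
230 353 398 [111, 109, 117, 119, 118, 114, 108, 112, 120]
236 354 391 [113, 112, 115, 122, 115, 115, 119, 117, 118]
242 355 384 [110, 112, 120, 120, 120, 119, 120, 120, 121]
248 356 377 [100, 112, 121, 124, 117, 120, 119, 118, 116]
254 357 370 [89, 110, 119, 121, 111, 99, 73, 75, 104]
260 358 362 [105, 111, 121, 125, 117, 107, 95, 104, 103]
```

Emit:
{"api": "servo_tool", "payload": {"targets": [{"dx":0,"dy":-0.1,"dz":0,"spin":0,"grip":25},{"dx":0,"dy":-0.2,"dz":0,"spin":0,"grip":25},{"dx":0,"dy":-0.3,"dz":0,"spin":0,"grip":25},{"dx":0,"dy":-0.4,"dz":0,"spin":0,"grip":25},{"dx":0,"dy":-0.4,"dz":0,"spin":0,"grip":30},{"dx":0,"dy":-0.4,"dz":0,"spin":0,"grip":40},{"dx":0,"dy":-0.4,"dz":0,"spin":0,"grip":50},{"dx":0,"dy":-0.4,"dz":0,"spin":0,"grip":50},{"dx":0,"dy":-0.4,"dz":0,"spin":0,"grip":50},{"dx":0,"dy":-0.4,"dz":0,"spin":0,"grip":50}]}}

```text
time_s: 30.38
tcp_pos: [0.5626, -0.1214, 0.1995]
eef_rot: [180.0, 0.0, 179.9]
contact_force: [0.2, 0.8, 0.1]
gripper_width: 0.0434
```

```bash
python3 u.py | head -10
```

```text
[ 0.5625951  -0.12142602  0.19949125] [-0.01955425 -0.43423602 -0.10105433] 30.4333
212 349 394 [115, 113, 118, 123, 112, 106, 109, 115, 120]
218 350 395 [110, 109, 119, 123, 120, 119, 122, 117, 120]
224 352 396 [112, 117, 116, 118, 121, 119, 119, 118, 118]
230 353 398 [112, 114, 114, 119, 118, 114, 106, 114, 119]
236 354 391 [114, 110, 120, 120, 114, 113, 118, 118, 119]
242 355 384 [108, 112, 119, 123, 118, 117, 119, 117, 121]
248 356 377 [98, 113, 119, 123, 116, 120, 118, 117, 119]
254 357 369 [92, 113, 118, 123, 114, 99, 74, 78, 103]
260 343 362 [62, 71, 86, 96, 107, 111, 110, 108, 98]
```

```bash
cat > fit.py <<'E'
from h import *
from scipy.optimize import least_squares
rows=np.arange(212,255,6)
def line(p,q,v):
    a,b=w2px("side",p),w2px("side",q); return a[0]+(b[0]-a[0])*(v-a[1])/(b[1]-a[1])
def model(x0,yf,t):
    t=np.radians(t); n=np.array([0,np.sin(t),np.cos(t)])*.012; d=np.array([0,-np.cos(t),np.sin(t)])*.16
    U=np.array([x0,yf,.06]); L=U-n      # U: foot of the upper face (touches deck), L: foot of the lower face
    left=[line(U,U+d,v) for v in rows]; right=[line(L,L+[.18,0,0],v) for v in (236,242,248,254)]
    return np.array(left+right)
def fit(left,right):
    y=np.array(left+right)+.0
    return least_squares(lambda p:model(p[0],p[1],p[2])-y,[.477,-.149,95],x_scale=[.01,.01,5]).x
print("stand",fit([359,359,358.5,359,358,358,358,357],[389,382,375,368]))
print("lean1",fit([351,352,353,354,354,355,356,356],[389,382,375,368]))
print("lean2",fit([350,351,353,353,354,355,356,357],[390,382,375,368]))
print("now",fit([349,350,352,353,354,355,356,357],[391,384,377,369]))
E
python3 fit.py
python3 - <<'E'
from h import *
def crop(a,u,v,w,h,f):return cv2.resize(a[v:v+h,u:u+w],None,fx=f,fy=f,interpolation=cv2.INTER_CUBIC)
T=r.capture("top");S=r.capture("side")
cv2.imwrite("pics/i.png",np.vstack([np.hstack([crop(S,330,190,80,75,5),crop(T,340,120,80,75,5)]),np.hstack([crop(S,210,100,160,80,2.5)]*1+[crop(S,370,230,160,80,2.5)])]))
E
```

```text
stand [ 0.48532575 -0.14703407 90.00114353]
lean1 [ 0.48243835 -0.14844933 99.35996938]
lean2 [  0.4844448   -0.14939416 101.9037613 ]
now [  0.48230181  -0.15288703 103.83841209]
```

View pics/i.png

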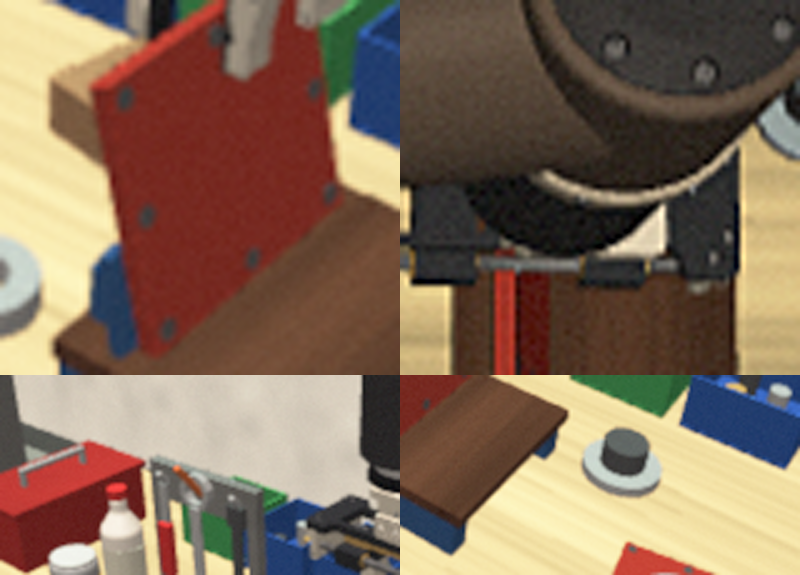

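The spanner still hangs on the peg and the cover leans stably on its edge. But the fit shows the foot 4–5 mm out from the stop line and a lean of about 104°, because I pushed slightly too far. I'll bring the cover upright between the pads, seat the foot and lean it again.

Emit:
{"api": "servo_tool", "payload": {"targets": [{"dx":0,"dy":0,"dz":0,"spin":0,"grip":35},{"dx":0,"dy":0,"dz":0,"spin":0,"grip":25},{"dx":0,"dy":-0.2,"dz":0,"spin":0,"grip":25},{"dx":0,"dy":-0.45,"dz":0,"spin":0,"grip":25},{"dx":0,"dy":-0.7,"dz":0,"spin":0,"grip":25},{"dx":0,"dy":-0.95,"dz":0,"spin":0,"grip":25},{"dx":0,"dy":-1.2,"dz":0,"spin":0,"grip":25},{"dx":0,"dy":-1.45,"dz":0,"spin":0,"grip":24},{"dx":0,"dy":-1.7,"dz":0,"spin":0,"grip":23},{"dx":0,"dy":-1.95,"dz":0,"spin":0,"grip":22}], "squeeze": 5}}

```text
time_s: 31.37
tcp_pos: [0.5626, -0.1413, 0.1995]
eef_rot: [-180.0, -0.0, 179.9]
contact_force: [0.3, -0.0, -0.7]
gripper_width: 0.0196
```

Emit:
{"api": "servo_tool", "payload": {"targets": [{"dx":0,"dy":-0.2,"dz":0,"spin":0,"grip":22},{"dx":0,"dy":-0.4,"dz":0,"spin":0,"grip":22},{"dx":0,"dy":-0.6,"dz":0,"spin":0,"grip":22},{"dx":0,"dy":-0.8,"dz":0,"spin":0,"grip":21},{"dx":0,"dy":-1,"dz":0,"spin":0,"grip":20},{"dx":0,"dy":-1.2,"dz":0,"spin":0,"grip":20},{"dx":0,"dy":-1.4,"dz":0,"spin":0,"grip":20},{"dx":0,"dy":-1.6,"dz":0,"spin":0,"grip":19},{"dx":0,"dy":-1.75,"dz":0,"spin":0,"grip":18},{"dx":0,"dy":-1.85,"dz":0,"spin":0,"grip":17}]}}

```text
time_s: 32.2
tcp_pos: [0.5626, -0.1596, 0.1995]
eef_rot: [180.0, -0.0, 179.9]
contact_force: [-0.1, 1.0, 0.7]
gripper_width: 0.0157
```

```bash
cat > w.py <<'E'
import io,contextlib
with contextlib.redirect_stdout(io.StringIO()):
    from fit import *
S=r.capture("side");s=r.get_state();print(s["tcp_pos"],s["contact_force"],s["gripper_width"],s["time_s"])
h=cv2.cvtColor(S,cv2.COLOR_BGR2HSV); m=((h[...,0]<8)|(h[...,0]>172))&(h[...,1]>120)&(h[...,2]>35)
L=[int(np.nonzero(m[v,346:420])[0][0]+346) for v in rows]; R=[int(np.nonzero(m[v,346:420])[0][-1]+346) for v in (236,242,248,254)]
print(L,R,fit(L,R))
E
python3 w.py
```

```text
[ 0.5626072  -0.1596767   0.19950336] [-0.45781432  0.29803455  0.65427022] 0.015075118931123907 32.25
[361, 361, 360, 360, 360, 359, 359, 359] [392, 384, 377, 370] [ 0.48454251 -0.15170223 89.55398903]
```

Emit:
{"api": "servo_tool", "payload": {"targets": [{"dx":0,"dy":0,"dz":0,"spin":0,"grip":10},{"dx":0,"dy":0,"dz":0,"spin":0,"grip":8},{"dx":0,"dy":0,"dz":0,"spin":0,"grip":8},{"dx":0,"dy":0.1,"dz":0,"spin":0,"grip":8},{"dx":0,"dy":0.2,"dz":0,"spin":0,"grip":8},{"dx":0,"dy":0.3,"dz":0,"spin":0,"grip":8},{"dx":0,"dy":0.4,"dz":0,"spin":0,"grip":8},{"dx":0,"dy":0.5,"dz":0,"spin":0,"grip":8},{"dx":0,"dy":0.5,"dz":0,"spin":0,"grip":8},{"dx":0,"dy":0.5,"dz":0,"spin":0,"grip":8}], "squeeze": 15}}

```text
time_s: 33.08
tcp_pos: [0.5626, -0.1547, 0.1996]
eef_rot: [-180.0, 0.0, 179.9]
contact_force: [0.7, -2.6, -0.6]
gripper_width: 0.0118
```

```bash
python3 w.py
```

```text
[ 0.56261865 -0.15467728  0.19960926] [ 0.86283749 -2.39446943 -0.1474379 ] 0.011979087234397634 33.1333
[360, 360, 359, 360, 359, 359, 359, 359] [391, 385, 378, 370] [ 0.48451785 -0.15244503 91.0463064 ]
```

Emit:
{"api": "servo_tool", "payload": {"targets": [{"dx":0,"dy":0,"dz":0,"spin":0,"grip":5},{"dx":0,"dy":0,"dz":0,"spin":0,"grip":5},{"dx":0,"dy":0,"dz":0.1,"spin":0,"grip":5},{"dx":0,"dy":0,"dz":0.25,"spin":0,"grip":5},{"dx":0,"dy":0,"dz":0.4,"spin":0,"grip":5},{"dx":0,"dy":0,"dz":0.4,"spin":0,"grip":5},{"dx":0,"dy":0.1,"dz":0.4,"spin":0,"grip":5},{"dx":0,"dy":0.15,"dz":0.4,"spin":0,"grip":5},{"dx":0,"dy":0.15,"dz":0.4,"spin":0,"grip":5},{"dx":0,"dy":0.15,"dz":0.4,"spin":0,"grip":5}], "squeeze": 45}}

```text
time_s: 33.97
tcp_pos: [0.5625, -0.1529, 0.2034]
eef_rot: [180.0, -0.0, 179.9]
contact_force: [-0.1, -0.4, -6.2]
gripper_width: 0.0118
```

```bash
python3 w.py
```

```text
[ 0.56254474 -0.15290352  0.20341333] [ 0.83804025  0.63417804 -7.22934055] 0.011804428119830788 34.0167
[360, 359, 359, 359, 359, 358, 358, 358] [389, 381, 374, 367] [ 0.48949468 -0.14543544 89.98926358]
```

Emit:
{"api": "servo_tool", "payload": {"targets": [{"dx":0,"dy":0,"dz":-0.08,"spin":0,"grip":5},{"dx":0,"dy":0,"dz":-0.16,"spin":0,"grip":5},{"dx":0,"dy":0,"dz":-0.24,"spin":0,"grip":5},{"dx":0,"dy":0,"dz":-0.32,"spin":0,"grip":5},{"dx":0,"dy":0,"dz":-0.38,"spin":0,"grip":5},{"dx":0,"dy":0,"dz":-0.42,"spin":0,"grip":5},{"dx":0,"dy":0,"dz":-0.42,"spin":0,"grip":5},{"dx":0,"dy":0,"dz":-0.42,"spin":0,"grip":5},{"dx":0,"dy":0,"dz":-0.42,"spin":0,"grip":5},{"dx":0,"dy":0,"dz":-0.42,"spin":0,"grip":5}]}}

```text
time_s: 34.85
tcp_pos: [0.5626, -0.153, 0.1996]
eef_rot: [-180.0, 0.0, 179.9]
contact_force: [-2.2, -0.2, -1.6]
gripper_width: 0.0114
```

Emit:
{"api": "servo_tool", "payload": {"targets": [{"dx":0,"dy":0,"dz":0,"spin":0,"grip":18},{"dx":0,"dy":0,"dz":0,"spin":0,"grip":22},{"dx":0,"dy":0,"dz":0,"spin":0,"grip":25},{"dx":0,"dy":0.2,"dz":0,"spin":0,"grip":25},{"dx":0,"dy":0.4,"dz":0,"spin":0,"grip":25},{"dx":0,"dy":0.6,"dz":0,"spin":0,"grip":25},{"dx":0,"dy":0.8,"dz":0,"spin":0,"grip":25},{"dx":0,"dy":1.0,"dz":0,"spin":0,"grip":25},{"dx":0,"dy":1.2,"dz":0,"spin":0,"grip":25},{"dx":0,"dy":1.4,"dz":0,"spin":0,"grip":25}], "squeeze": 5}}

```text
time_s: 35.68
tcp_pos: [0.5626, -0.1387, 0.1993]
eef_rot: [180.0, -0.0, 179.9]
contact_force: [0.5, -0.7, -0.8]
gripper_width: 0.0221
```

Emit:
{"api": "servo_tool", "payload": {"targets": [{"dx":0,"dy":0.15,"dz":0,"spin":0,"grip":25},{"dx":0,"dy":0.3,"dz":0,"spin":0,"grip":25},{"dx":0,"dy":0.45,"dz":0,"spin":0,"grip":25},{"dx":0,"dy":0.6,"dz":0,"spin":0,"grip":25},{"dx":0,"dy":0.75,"dz":0,"spin":0,"grip":25},{"dx":0,"dy":0.9,"dz":0,"spin":0,"grip":25},{"dx":0,"dy":1.05,"dz":0,"spin":0,"grip":25},{"dx":0,"dy":1.2,"dz":0,"spin":0,"grip":25},{"dx":0,"dy":1.35,"dz":0,"spin":0,"grip":25},{"dx":0,"dy":1.4,"dz":0,"spin":0,"grip":25}]}}

```text
time_s: 36.52
tcp_pos: [0.5626, -0.1248, 0.1993]
eef_rot: [180.0, 0.0, 179.9]
contact_force: [0.6, 0.1, -0.1]
gripper_width: 0.0219
```

```bash
python3 w.py
```

```text
[ 0.56263148 -0.12478511  0.19935174] [ 0.34937994  0.14458139 -0.08262269] 0.022001238079245495 36.5667
[351, 352, 353, 354, 355, 355, 356, 357] [389, 382, 375, 368] [  0.48485821  -0.14862463 100.39921363]
```

Emit:
{"api": "servo_tool", "payload": {"targets": [{"dx":0,"dy":0,"dz":0,"spin":0,"grip":28},{"dx":0,"dy":0,"dz":0,"spin":0,"grip":32},{"dx":0,"dy":0,"dz":0,"spin":0,"grip":38},{"dx":0,"dy":0,"dz":0,"spin":0,"grip":45},{"dx":0,"dy":0,"dz":0,"spin":0,"grip":50},{"dx":0,"dy":0,"dz":1,"spin":0,"grip":50},{"dx":0,"dy":0,"dz":3,"spin":0,"grip":50},{"dx":0,"dy":0,"dz":6,"spin":0,"grip":50},{"dx":0,"dy":0,"dz":9,"spin":0,"grip":50},{"dx":0,"dy":0,"dz":12,"spin":0,"grip":50}]}}

```text
time_s: 37.4
tcp_pos: [0.5623, -0.1251, 0.3215]
eef_rot: [-180.0, 0.0, 179.9]
contact_force: [1.3, -0.0, -0.2]
gripper_width: 0.0435
```

```bash
python3 w.py; sleep 0; python3 w.py
python3 - <<'E'
from h import *
S=r.capture("side");A=cv2.imread("pics/d.png")
S0=cv2.imread("pics/side0.png"); d=cv2.absdiff(S,S0).max(2)>45
for n in("bearing","cleaner","grease_can","carton","mug","flange","brush","spanner"):
    q=r.cut_out(n,"side"); print(n,[(round(x["p"],2),[int(e) for e in x["extent"]],int((d&x["mask"]).sum()),int(x["mask"].sum())) for x in q[:1]])
E
```

```text
[ 0.56467644 -0.12594724  0.32852762] [ 3.30896727 -0.49348229  9.08348147] 0.04396348727495229 37.45
[351, 352, 353, 354, 355, 355, 356, 357] [389, 382, 375, 368] [  0.48485821  -0.14862463 100.39921363]
[ 0.5647858  -0.125573    0.32596874] [-0.59633986  0.47901684  0.80650231] 0.044087761503571216 37.5
[351, 352, 353, 354, 355, 355, 356, 357] [389, 382, 375, 368] [  0.48485821  -0.14862463 100.39921363]
bearing [(0.92, [313, 237, 336, 258], 0, 475)]
cleaner [(0.97, [247, 143, 270, 189], 0, 655)]
grease_can [(0.8, [228, 167, 251, 202], 0, 589)]
carton [(0.6, [338, 197, 361, 225], 6, 253)]
mug [(0.71, [203, 182, 231, 211], 0, 575)]
flange [(0.65, [445, 251, 475, 277], 3, 657)]
brush [(0.64, [289, 245, 337, 275], 0, 543)]
spanner [(0.82, [282, 140, 298, 186], 236, 325)]
```

```bash
python3 -c "
from plant import r
print(r.close_job())"
```

```text
the job is handed in; nothing more can be done
None
```

The job is done and handed in at about 38 s: the spanner hangs by its ring on the free orange peg, and the cover stands on its long edge against the backrest.

- **Method:** I slid the cover against the backrest with shut fingers and tipped it up slowly. The highest push I saw was about 16 N.
- **A fault I corrected:** on the first lean I pushed slightly too far. The lean reached about 104° and the foot slid out 4–5 mm. I took the cover upright between the pads, lifted it about 4 mm, set its foot back and leaned it again.
- **Cover:** the last picture fit gave a tilt of 100.4° with the foot about on the stop line. The cover is roughly 7 mm off the backrest's middle and did not move after I let go.
- **Spanner:** it was still found on the peg in the last side picture.
- **Bystanders:** all seven showed no visible change from the first picture. The carton is now partly hidden by the cover, and only its visible part was compared.
- **Force reading:** just after I lifted clear, one reading showed about 9 N, and the next was under 1 N. I took it for the arm braking.

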